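Unload the vacuum desiccator

TASK

The sample jars in the vacuum desiccator are dry. Switch the pump off at its toggle, then open the vent tap on the lid fully to let the vacuum out, and only then lift the lid off and lay it down level on the middle of the cork mat. Stand all the jars upright on the floor of the steel tray, then put the lid back squarely on its base and close the tap again; leave the other things on the bench where they are.

Things in the scene. Friction and masses are not known exactly. Their poses are not given: they have to be found in the camera images.
- station: Fixed vacuum station: round white desiccator base (rim 244 mm across, its top 62 mm above the bench; inside, a plate 194 mm across, top at 44 mm) and, joined by a steel pipe, a grey switch box (110 x 90 mm, 70 mm high, centre at x -45, y +185 mm in this frame). Origin: on the bench under the round base's centre.
- seat (a point): Point on the axis of the desiccator base, 46 mm above the bench: where the lid's origin is when the lid is seated.
- toggle (a joint): Steel toggle lever on top of the switch box, pivot at the centre of the box's top, parallel to the station's y. 0 = pump ON, leaning 0.5 rad to the station's -x side; 1.0 rad = OFF, leaning 0.5 rad to +x. It snaps over its centre: past 0.5 it goes to the end by itself, short of that it falls back. About 1.5 N at the tip.
- toggle_tip (a point): Centre of the 28 mm steel ball at the end of the toggle lever, 60 mm from the pivot.
- lid: Loose clear drum-shaped lid, 0.6 kg. Below, a skirt 172 mm across and 16 mm deep that drops inside the rim with 8 mm play all round; a flange 224 mm across that lies on the rim; a drum 180 mm across, its flat top 88 mm above the origin. Origin: centre of the skirt's bottom edge; +x points from knob to vent tap. Vacuum holds it down till vented.
- lid_knob (a point): Centre of the head of the round black knob in the middle of the lid, 120 mm above the lid's origin: head 36 mm across and 24 mm high on a thinner stem 20 mm high. Grip the lid here.
- tap (a joint): Vent tap on the lid: black bar handle 50 mm long, 13 mm thick, 28 mm high, on an upright axis 60 mm from the knob's. 0 = closed, bar across the line from knob to tap; 1.57 rad = fully open, bar along that line, in line with the small nozzle. Positive is counter-clockwise from above. Light friction, stays put. The lid is free by 1.2 rad.
- tap_grip (a point): Point on the tap's axis, 10 mm below the top of its bar handle and 122 mm above the lid's origin; the frame turns with the bar, whose length lies along this frame's y.
- rest: Fixed round cork mat, 216 mm across and 10 mm thick, on which the lid is laid down. Origin: centre of its underside, on the bench.
- tray: Fixed square open steel tray, 180 x 180 mm outside, 26 mm high, walls and floor 4 mm. Origin: centre of its underside, on the bench; sides along its x and y.
- jar1: A squat amber jar with a black screw cap, 48 mm across and 52 mm high, about 0.11 kg, standing at first on the plate inside the desiccator (two to four of the four jars are there). Origin: centre of its underside; z up. The jars are all alike.
- jar2: A squat amber jar with a black screw cap, 48 mm across and 52 mm high, about 0.11 kg, standing at first on the plate inside the desiccator (two to four of the four jars are there). Origin: centre of its underside; z up. The jars are all alike.
- jar3: A squat amber jar with a black screw cap, 48 mm across and 52 mm high, about 0.11 kg, standing at first on the plate inside the desiccator (two to four of the four jars are there). Origin: centre of its underside; z up. The jars are all alike.
- jar4: A squat amber jar with a black screw cap, 48 mm across and 52 mm high, about 0.11 kg, standing at first on the plate inside the desiccator (two to four of the four jars are there). Origin: centre of its underside; z up. The jars are all alike.
- bottle_a: Bystander, to be left where it is: white plastic bottle, 64 mm across, 140 mm high. Origin: on its underside.
- bottle_b: Bystander, to be left where it is: white plastic bottle, 60 mm across, 120 mm high. Origin: on its underside.
- beaker: Bystander, to be left where it is: glass beaker, 72 mm across, 90 mm high. Origin: on its underside.
- meter: Bystander, to be left where it is: grey handheld meter, 170 x 75 x 35 mm, lying flat. Origin: on its underside.
- brine_jar: Bystander, to be left where it is: glass jar with a red cap, 90 mm across, 110 mm high. Origin: on its underside.
- spatula: Bystander, to be left where it is: spatula lying flat. Origin: on its underside.
There are look-alikes about, which are no part of the job. There is more than one size of the rest; the one meant has the size given above.

How it is judged:
On the way, in this order (a step that is already met when the one before it is completed fails the run):
1. the pump is switched off at the toggle while the tap is still closed (value of joint toggle above 0.85 rad and value of joint tap below 0.5 rad), for 0.2 s.
2. the vent tap is open with the lid still on its base (value of joint tap above 1.25 rad and horizontal distance between lid and seat below 0.012 m and height (world z) of lid between 0.04 and 0.0505 m), for 0.2 s.
3. the lid lies level on the cork mat, let go (horizontal distance between lid and rest below 0.04 m and height (world z) of lid below 0.0145 m and angle between lid's own z axis and vertical below 0.05 rad and contact force between the fingers and lid below 0.3 N and linear speed of lid below 0.02 m/s), for 0.3 s.
4. all jars stand in the tray (x of jar1 in the frame of tray between -0.068 and 0.068 m and y of jar1 in the frame of tray between -0.068 and 0.068 m and z of jar1 in the frame of tray between -0.004 and 0.016 m and angle between each of jar1, jar2, jar3, jar4's own z axis and vertical below 0.15 rad and linear speed of each of jar1, jar2, jar3, jar4 below 0.03 m/s and x of jar2 in the frame of tray between -0.068 and 0.068 m and y of jar2 in the frame of tray between -0.068 and 0.068 m and z of jar2 in the frame of tray between -0.004 and 0.016 m and x of jar3 in the frame of tray between -0.068 and 0.068 m and y of jar3 in the frame of tray between -0.068 and 0.068 m and z of jar3 in the frame of tray between -0.004 and 0.016 m and x of jar4 in the frame of tray between -0.068 and 0.068 m and y of jar4 in the frame of tray between -0.068 and 0.068 m and z of jar4 in the frame of tray between -0.004 and 0.016 m), for 0.2 s.
5. the lid is back on its base, with its tap still open (horizontal distance between lid and seat below 0.012 m and height (world z) of lid between 0.04 and 0.0505 m and angle between lid's own z axis and vertical below 0.04 rad and value of joint tap above 0.5 rad), for 0.2 s.
6. the tap is closed again (value of joint tap below 0.25 rad and horizontal distance between lid and seat below 0.012 m and height (world z) of lid between 0.04 and 0.0505 m and angle between lid's own z axis and vertical below 0.04 rad), for 0.2 s.
At the end, for the whole second after the job is handed in: Toggle off (over 0.85 rad); each jar upright (0.15 rad) and still on the tray floor, centre 22 mm inside its edge; lid seated on the base (12 mm of centre, down within 4 mm, level within 0.04 rad), at rest and let go; tap closed (under 0.25 rad) (all of step 4 and all of step 6 and value of joint toggle above 0.85 rad and contact force between the fingers and lid below 0.3 N and linear speed of lid below 0.02 m/s); the robot touches nothing.
It fails at once if the lid is pulled up from its base while the vacuum is still in (value of joint tap below 0.6 rad and height (world z) of lid above 0.056 m).
It fails at once if a bystander is shifted by more than 3 cm or knocked over (distance of any of bottle_a, bottle_b, beaker, meter, brine_jar, spatula from where it was at the start of the episode above 0.03 m or angle between any of bottle_a, bottle_b, beaker, meter, brine_jar's own z axis and vertical above 0.6 rad).
Of jar1, jar2, jar3, jar4 only 2 to 4 are there at a start; the rules pass over those that are not, and their reading is None.
At some moment in a run one of jar1, jar2, jar3, jar4 may be knocked a few centimetres aside while the robot is not near it.
It also fails if it takes over 210 s, if anything falls off the work surface, if the arm or the gripper's body presses on something with over 40 N, if the wrist force passes 120 N, or if a joint passes its speed limit or range.

ROBOT

A 7-joint arm with a two-finger parallel gripper is mounted at the origin on the work surface. World frame = base frame: x ahead of the robot, y to its left, z up, the work surface at z = 0. Lengths are in m, angles in rad, forces in N, time in s.
With the tool pointing down it reaches from about 0.4 to 0.85 m from the base axis. Payload 4.5 kg.
Tool frame: the origin (TCP) lies at the very end of the fingers, on their centre line; the grasp point (between the pads) lies 19 mm behind it (tcp_to_grasp is the z of the grasp point in the tool frame, in m); z points along the fingers, y is the line along which they close (so a half turn about z gives the same grasp; the last joint's range is limited). The gripper opens to 88 mm and grips with 3 to 60 N. Pads are 18 mm wide; open, the fingers measure 123 mm over their backs; the gripper's body (75 mm by 187 mm) begins 45 mm behind the grasp point.
Start: joints at [1.366, 0.689, -0.195, 1.565, 0.157, 0.902, -0.215], TCP at [0.148, -0.607, 0.208] pointing down, gripper open.
Joint ranges: [-3.01, 3.01], [-0.46, 2.08], [-1.47, 1.51], [0.13, 2.56], [-1, 4.14], [0.04, 2.09], [-2.66, 2.66]. Speed limits (rad/s): [2.57, 2.57, 3.14, 3.14, 3.14, 3.14, 3.14].

INTERFACE

Orientations are given as a unit quaternion [x, y, z, w].
In Python, from plant import * gives the robot as it stands. The module is installed in compiled form; this text tells all that it offers.
- The arm moves only by the shell command python3 -m jog 'ROWS' [OPENING] [FORCE]. ROWS is JSON, a list that holds one entry, the list of rows, each a list of 6 numbers: the shift along the tool's x, y, z in m, then the turn, a rotation vector about the tool's x, y, z in rad. In form: [[[dx, dy, dz, ax, ay, az], ...]]. A call has 1 to 12 rows; each row shifts and turns the commanded pose from where the row before left it, along the tool's axes as they then stand; what a row does not reach is not made up. A row lasts 1/8 s, in which the tool goes at most 62.5 mm and 10.7 degrees, less where a joint would pass 70% of its speed; a pose out of reach is approached as far as the arm can. A call with a gripper value outside its range is refused whole. OPENING is the finger opening in m, from 0 to 0.0881, set as the call begins (- or left out, the last holds). The fingers move at their own pace and stop on an object; FORCE is the grip in N (left out, the last holds). Time passes only in rows, so rows that do not move let the fingers close. It gives the time, the measured TCP pose, the force, the opening and the grip force at its end, in the units of the state.
- get_state(): the state, without advancing time (a new reading comes with each control period).
- snapshot(name): name is "scene" or "top" or "wrist"; returns a dict with "frame" (480x640x3 uint8, red, green, blue), "mtx" (3x3 intrinsics, pixels), "xyz" and "orientation" of the camera in the world; the wrist camera has in their place "mount" (4x4, takes a point from camera to tool coordinates, whose origin is the TCP and whose axes are the flange's). Camera axes: x right, y down, z forward; pixel columns grow to the right and rows downward; lengths in m; the calibration is good to about 2 mm. The wrist camera is an equidistant fisheye: a pixel r from the principal point sees the ray r / f radians off the axis. A picture is of the moment at which its call begins: read the wrist's pose just before it. There is no depth.
- finish_job(): hands the job in; it is judged then, once.
The state is a dict: "clock": time; "q": joint angles; "qd": joint speeds; "joint_torque": joint torques, N m; "tool_pos": TCP position; "eef_rot": TCP orientation; "contact_force": force on the tool from outside, world axes, zero at the start; "moment": the same for the moment, N m; "opening": opening from 0.0 (shut) to 1.0 (fully open); "finger_force": force on a finger pad.
Only numpy, scipy, OpenCV 4.12 (cv2) and the standard library are available. Lean on these libraries where they do the work, as an engineer would, in place of code of your own. Each camera call takes 0.05 s, during which the arm holds its last target. There are 200 camera calls.

## Working session

There is one attempt and no reset: what is moved stays moved. The work goes in short steps, Python scripts to look and compute and a shell command to move; the robot and the scene stay as the last step left them, time stands still between calls to the robot, and variables do not carry over. Pictures are saved under pics/ and viewed, at most 14 in all, crops included, and the job is handed in when it is done.

```bash
ls; mkdir -p pics; python3 - <<'E'
from plant import *
import cv2
s=get_state();print(s)
for n in("scene","top"):
    d=snapshot(n);cv2.imwrite(f"pics/{n}0.png",d["frame"][:,:,::-1]);print(n,d["mtx"],d["xyz"],d["orientation"])
d=snapshot("wrist");print(d["mtx"],d["mount"])
E
```

```text
pics
{'clock': 0.0, 'q': array([ 1.36580469,  0.68995423, -0.19448618,  1.56636663,  0.15732527,
        0.90248334, -0.21513001]), 'qd': array([-0.00194495,  0.00279204,  0.00093801, -0.00022013, -0.00097297,
       -0.00050423, -0.00056754]), 'joint_torque': array([ 2.13850208e-04, -5.27559829e+01, -1.26674552e+00, -1.53425467e+01,
       -5.27042302e-02,  6.60201695e-03,  1.60211484e-04]), 'tool_pos': array([ 0.14759205, -0.60661014,  0.20702193]), 'eef_rot': array([ 9.92877311e-01,  1.19137810e-01, -1.92941157e-04, -8.89007395e-04]), 'contact_force': array([-0.53213711,  0.04827921,  0.53056562]), 'moment': array([-0.02899162,  0.00645593, -0.02101458]), 'finger_force': 0.0, 'opening': 0.9993540636049583}
scene [[482.8487687    0.         323.57876193]
 [  0.         482.8487687  235.48703191]
 [  0.           0.           1.        ]] [ 1.29744879 -0.82303319  1.15569501] [ 0.84909846  0.360464   -0.15772189 -0.35245044]
top [[438.31732019   0.         316.73419982]
 [  0.         438.31732019 241.18953164]
 [  0.           0.           1.        ]] [ 0.42211129 -0.12658509  1.31576385] [-0.6961156   0.71676199 -0.02545067  0.03205595]
[[371.64829954   0.         314.87894571]
 [  0.         371.64829954 230.07359127]
 [  0.           0.           1.        ]] [[ 1.08748928e-03 -9.56068555e-01 -2.93141153e-01  7.53466919e-02]
 [ 9.99999184e-01  1.23610393e-03 -3.21727967e-04  1.31418366e-03]
 [ 6.69946925e-04 -2.93140564e-01  9.56069119e-01 -1.76657458e-01]
 [ 0.00000000e+00  0.00000000e+00  0.00000000e+00  1.00000000e+00]]
```

View pics/top0.png

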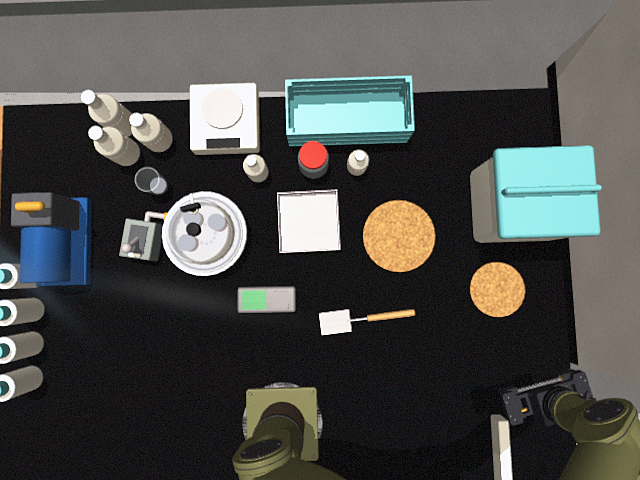

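View pics/scene0.png

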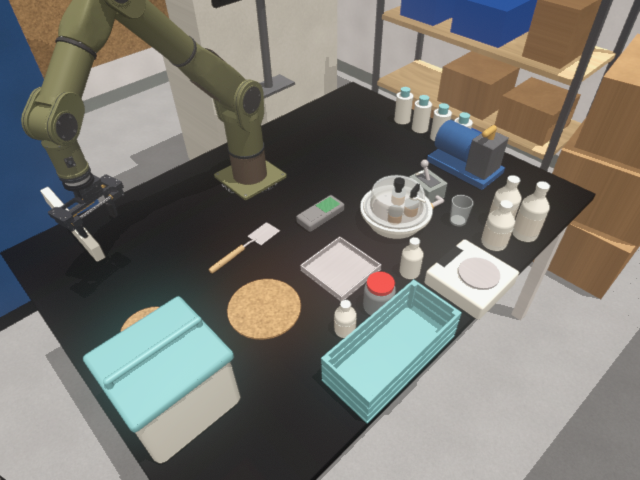

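The top view shows two cork mats, at (399,236) about 72 px wide and at (497,289) about 55 px wide. At roughly 330 px/m these are 216 mm and 165 mm across, so the first is the one meant. The station base is at (204,233), its box at (139,239) and the tray at (309,221). I'll measure these and confirm in one crop.

```bash
cat > h.py <<'E'
from plant import *
import cv2, numpy as np
from scipy.spatial.transform import Rotation as R
def cam(n):
    s=get_state(); d=snapshot(n)
    if n=="wrist":
        M=np.array(d["mount"]); Rt=R.from_quat(s["eef_rot"]).as_matrix()
        d["R"]=Rt@M[:3,:3]; d["C"]=np.array(s["tool_pos"])+Rt@M[:3,3]
    else: d["R"]=R.from_quat(d["orientation"]).as_matrix(); d["C"]=np.array(d["xyz"])
    d["fish"]=n=="wrist"; return d
def ray(d,u,v):
    K=d["mtx"]; x=(u-K[0,2])/K[0,0]; y=(v-K[1,2])/K[1,1]
    if d["fish"]:
        r=np.hypot(x,y)+1e-12; c=np.array([x/r*np.sin(r),y/r*np.sin(r),np.cos(r)])
    else: c=np.array([x,y,1.])
    return d["R"]@c
def pl(d,u,v,z):
    r=ray(d,u,v); return d["C"]+r*(z-d["C"][2])/r[2]
def proj(d,p):
    c=d["R"].T@(np.array(p)-d["C"]); K=d["mtx"]
    if d["fish"]:
        n=np.hypot(c[0],c[1])+1e-12; t=np.arctan2(n,c[2]); x,y=c[:2]/n*t
    else: x,y=c[:2]/c[2]
    return np.array([K[0,0]*x+K[0,2],K[1,1]*y+K[1,2]])
def tri(d1,p1,d2,p2):
    r1,r2=ray(d1,*p1),ray(d2,*p2)
    A=np.stack([r1,-r2],1); t=np.linalg.lstsq(A,d2["C"]-d1["C"],rcond=None)[0]
    a,b=d1["C"]+r1*t[0],d2["C"]+r2*t[1]; return (a+b)/2,np.linalg.norm(a-b)
def circ(P):  # algebraic circle fit
    P=np.asarray(P)[:,:2]; s=np.linalg.lstsq(np.c_[2*P,np.ones(len(P))],(P**2).sum(1),rcond=None)[0]
    return s[:2],np.sqrt(s[2]+s[:2]@s[:2])
def move(p,ang=None):
    """shift in tool axes from the present tool pose to TCP p"""
    s=get_state(); Rt=R.from_quat(s["eef_rot"]); return Rt.inv().apply(np.array(p)-s["tool_pos"])
def save(d,n,crop=None,k=1):
    f=d["frame"]
    if crop: x0,y0,x1,y1=crop; f=f[y0:y1,x0:x1]
    cv2.imwrite(f"pics/{n}.png",cv2.resize(f,None,fx=k,fy=k,interpolation=cv2.INTER_CUBIC)[:,:,::-1])
E
python3 - <<'E'
from h import *
t=cam("top");s=cam("scene")
hsv=cv2.cvtColor(t["frame"],cv2.COLOR_RGB2HSV)
m=cv2.inRange(hsv,(8,80,80),(25,255,255))
for c in cv2.findContours(m,cv2.RETR_EXTERNAL,cv2.CHAIN_APPROX_NONE)[0]:
    if cv2.contourArea(c)>1000:
        P=[pl(t,*q[0],.01) for q in cv2.convexHull(c)];print("mat",cv2.minEnclosingCircle(c),circ(P))
g=cv2.cvtColor(t["frame"],cv2.COLOR_RGB2GRAY)
def big(x0,y0,x1,y1,th):
    m=np.zeros_like(g);m[y0:y1,x0:x1]=(g[y0:y1,x0:x1]>th)
    return max(cv2.findContours(m*1,cv2.RETR_EXTERNAL,cv2.CHAIN_APPROX_NONE)[0],key=cv2.contourArea)
c=big(270,183,350,260,70);P=np.array([pl(t,*q[0],.026)[:2] for q in c],np.float32)
print("tray",cv2.minAreaRect(P))
c=big(162,188,255,280,100);P=np.array([pl(t,*q[0],.062) for q in cv2.convexHull(c)]);print("rim",cv2.boundingRect(c),circ(P))
f=t["frame"][180:285,110:265];g2=s["frame"][140:260,340:480]
a=cv2.resize(f,None,fx=4.6,fy=4.6,interpolation=cv2.INTER_CUBIC)
b=cv2.resize(g2,None,fx=4.5,fy=4.5,interpolation=cv2.INTER_CUBIC)
cv2.imwrite("pics/st_top.png",a[:,:,::-1]);cv2.imwrite("pics/st_sc.png",b[:,:,::-1])
save(t,"mats",(350,180,540,330),3)
E
```

```text
mat ((497.1951599121094, 288.85614013671875), 28.321638107299805) (array([ 0.37172714, -0.64375763]), np.float64(0.08147450608430297))
mat ((398.80767822265625, 235.57691955566406), 36.600669860839844) (array([ 0.53892157, -0.36101355]), np.float64(0.10842748237248784))
tray ((0.5896571278572083, -0.09248554706573486), (0.18279707431793213, 0.1822686791419983), 1.1286362409591675)
rim (162, 191, 85, 85) (array([0.55870223, 0.20963306]), np.float64(0.12347238730045745))
```

View pics/st_top.png

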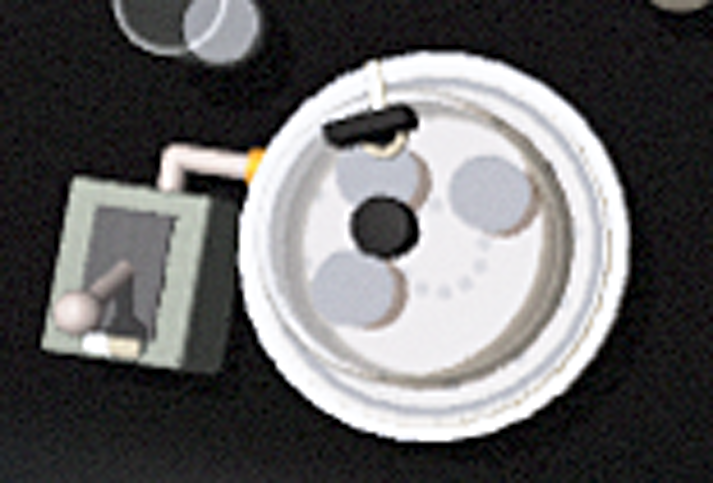

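View pics/st_sc.png

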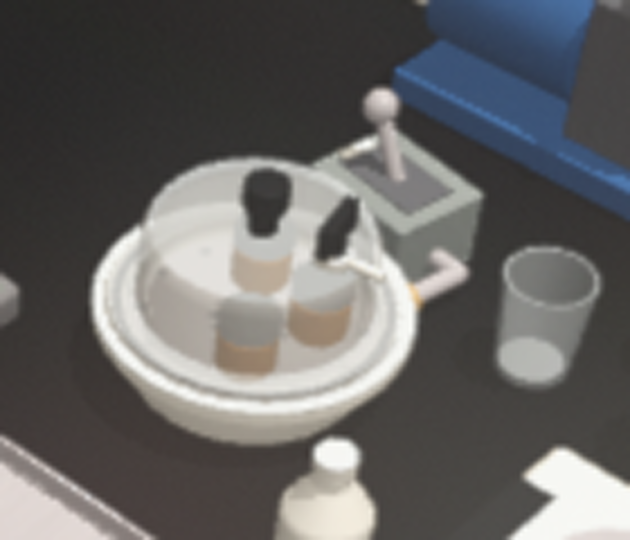

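View pics/mats.png

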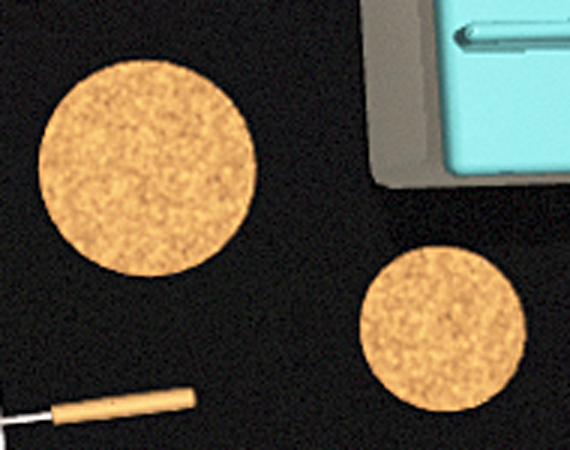

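The crops show three jars under the lid. In full-image top pixels, the knob is at (193.5,229), the tap bar at (191,207) and the toggle ball at (126.5,248). The large mat, left in the crop and at (399,236) in full, measures 217 mm across and is the right one; the other measures 163 mm.

```bash
python3 - <<'E'
from h import *
t=cam("top");s=cam("scene")
T=lambda x,y:(110+x/4.6,180+y/4.6); S=lambda x,y:(340+x/4.5,140+y/4.5)
print("knob",tri(t,T(384,226),s,S(267,187)), pl(t,*T(384,226),.178))
print("ball",tri(t,T(76,312),s,S(381,105)))
box=np.array([pl(t,*T(*q),.07)[:2] for q in [(75,178),(212,192),(185,368),(42,350)]]);print("box",box,box.mean(0))
print("tap",pl(t,*T(371,126),.178),pl(t,*T(325,134),.178),pl(t,*T(417,115),.178))
c=np.array([.5587,.2096]);b=box.mean(0)-c
a=np.arctan2(b[1],b[0])-np.arctan2(185,-45);print("yaw",a,np.linalg.norm(b))
cb=c+R.from_euler('z',a).as_matrix()[:2,:2]@[-.045,.185]; x=R.from_euler('z',a).as_matrix()[:2,0]
print("pivot",cb,"x",x,"ball pred",cb-x*.06*np.sin(.5),.07+.06*np.cos(.5))
for n,q in dict(j1=(378,175),j2=(490,193),j3=(353,289)).items(): print(n,pl(t,*T(*q),.096))
for n,q,z in(("bottle1",(255,160),.14),("brine",(313,155),.11),("bottle2",(358,157),.12),("beaker",(157,178),.09)):print(n,pl(t,*q,z))
st=get_state();print(R.from_quat(st["eef_rot"]).as_matrix())
E
```

```text
knob (array([0.55716255, 0.20645304, 0.1714227 ]), np.float64(0.0004074777324199177)) [0.55625221 0.20437544 0.178     ]
ball (array([0.51625789, 0.40432392, 0.12193412]), np.float64(0.0017156103821506746))
box [[0.60498391 0.42936657]
 [0.59357209 0.3433756 ]
 [0.48410212 0.36006659]
 [0.49789057 0.4492416 ]] [0.54513717 0.39551259]
tap [0.61395984 0.21148397 0.178     ] [0.61014612 0.23786612 0.178     ] [0.6195066  0.18508487 0.178     ]
yaw -0.16578561386136603 0.18640665440870494
pivot [0.54484703 0.39948969] x [ 0.98628901 -0.16502722] ball pred [0.5164759  0.40423679] 0.12265495371342236
j1 [0.59739632 0.23172069 0.096     ]
j2 [0.584245   0.16321138 0.096     ]
j3 [0.52791379 0.24737569 0.096     ]
bottle1 [0.74597463 0.04549392 0.14      ]
brine [ 0.76336962 -0.11324413  0.11      ]
bottle2 [ 0.75090553 -0.23815752  0.12      ]
beaker [0.71633805 0.33334987 0.09      ]
[[ 9.71617287e-01  2.36558317e-01 -1.01815840e-04]
 [ 2.36558338e-01 -9.71617231e-01  3.30746255e-04]
 [-2.06852466e-05 -3.45444165e-04 -9.99999940e-01]]
```

```bash
python3 -m jog '[[[0,0,-0.012,0,0,-0.1665],[0,0,-0.012,0,0,-0.1665],[0,0,-0.012,0,0,-0.1665],[0,0,-0.012,0,0,-0.1665],[0,0,-0.012,0,0,-0.1665],[0,0,-0.012,0,0,-0.1665],[0,0,-0.012,0,0,-0.1665]]]' 0
python3 -m jog '[[[0.034,0.045,0,0,0,0],[0.034,0.045,0,0,0,0],[0.034,0.045,0,0,0,0],[0.034,0.045,0,0,0,0],[0.034,0.045,0,0,0,0],[0.034,0.045,0,0,0,0]]]'
python3 -m jog '[[[0.056,0.007,0,0,0,0],[0.056,0.007,0,0,0,0],[0.056,0.007,0,0,0,0],[0.056,0.007,0,0,0,0],[0.056,0.007,0,0,0,0],[0.056,0.007,0,0,0,0],[0.056,0.007,0,0,0,0],[0.056,0.007,0,0,0,0]]]'
cat >> h.py <<'E'
def go(p,yaw_deg=None):
    """print tool-frame shift to p, and the turn about tool z to bring tool x to yaw"""
    s=get_state(); M=R.from_quat(s["eef_rot"]).as_matrix(); y=np.degrees(np.arctan2(M[1,0],M[0,0]))
    print("pos",s["tool_pos"].round(4),"yaw",y.round(1),"tilt",M[:2,2].round(4),"q",s["q"].round(2))
    print("shift",move(p).round(4)); 
    if yaw_deg is not None: print("az",np.radians((y-yaw_deg+180)%360-180).round(4))
E
python3 -c "
from h import *
x=np.array([.9863,-.165]);p=np.array([.5448,.3995])-.087*x
go([*p,.25])"
```

```text
clock: 1.23
tool_pos: [0.1477, -0.6072, 0.2922]
eef_rot: [0.762, 0.648, -0.0, -0.0]
contact_force: [-0.3, -0.5, 1.1]
opening: 0.231
finger_force: 0.0
clock: 1.98
tool_pos: [0.4492, -0.4501, 0.2919]
eef_rot: [0.764, 0.646, -0.0, 0.0]
contact_force: [-0.5, -0.3, 0.3]
opening: 0.006
finger_force: 0.0
clock: 2.98
tool_pos: [0.5778, -0.0168, 0.2919]
eef_rot: [0.764, 0.646, -0.0, 0.0]
contact_force: [1.8, 0.5, 0.3]
opening: 0.008
finger_force: 0.0
pos [ 0.5778 -0.0168  0.2919] yaw 80.4 tilt [ 0.0003 -0.0005] q [ 0.27  0.57 -0.54  1.59  0.32  1.07 -0.53]
shift [ 0.405  -0.1887  0.0417]
```

```bash
python3 -m jog '[[[0.045,-0.021,0,0,0,0],[0.045,-0.021,0,0,0,0],[0.045,-0.021,0,0,0,0],[0.045,-0.021,0,0,0,0],[0.045,-0.021,0,0,0,0],[0.045,-0.021,0,0,0,0],[0.045,-0.021,0,0,0,0],[0.045,-0.021,0,0,0,0],[0.045,-0.021,0,0,0,0]]]'
python3 -m jog '[[[0,0,0.045,0,0,0],[0,0,0.045,0,0,0],[0,0,0.045,0,0,0],[0,0,0.045,0,0,0],[0,0,0,0,0,0]]]'
python3 -m jog '[[[0,0.015,0,0,0,0],[0,0.015,0,0,0,0],[0,0.015,0,0,0,0],[0,0.015,0,0,0,0],[0,0.015,0,0,0,0],[0,0,0,0,0,0]]]'
python3 -m jog '[[[0,-0.03,0,0,0,0],[0,0,-0.05,0,0,0],[0,0,-0.06,0,0,0],[0,0,-0.04,0,0,0],[0,0,0,0,0,0]]]' 0.04
python3 -c "
from h import *
go([.6165,.2135,.25],100)
save(cam('scene'),'sc1',(340,140,480,260),4.5)"
```

```text
clock: 4.1
tool_pos: [0.4577, 0.4137, 0.2918]
eef_rot: [0.764, 0.646, 0.0, 0.0]
contact_force: [0.4, -0.3, -0.0]
opening: 0.004
finger_force: 0.0
clock: 4.72
tool_pos: [0.4565, 0.41, 0.1088]
eef_rot: [0.763, 0.646, -0.004, 0.001]
contact_force: [0.4, -0.3, 0.9]
opening: 0.007
finger_force: 0.0
clock: 5.48
tool_pos: [0.5338, 0.399, 0.1115]
eef_rot: [0.764, 0.645, 0.0, 0.0]
contact_force: [0.4, 0.6, -0.1]
opening: 0.004
finger_force: 0.0
clock: 6.1
tool_pos: [0.5029, 0.4073, 0.2656]
eef_rot: [0.763, 0.646, 0.004, -0.001]
contact_force: [0.8, -0.1, -0.3]
opening: 0.453
finger_force: 0.0
pos [0.5029 0.4073 0.2656] yaw 80.5 tilt [0.0046 0.0054] q [-0.48  0.69 -0.52  1.42  0.36  1.12 -1.22]
shift [-0.1725  0.1439  0.0151]
az -0.3401
```

View pics/sc1.png

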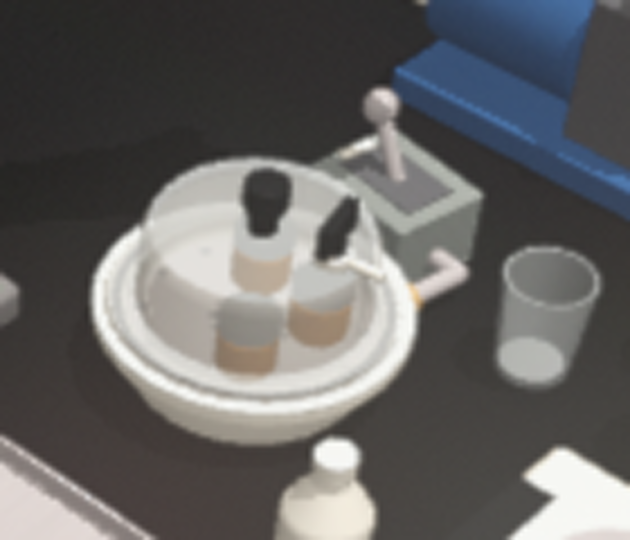

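The scene crop still shows the ball at crop (381,105), unchanged, so the lever did not go over. I'll check with the top camera before pushing further.

```bash
python3 -c "
from h import *
t=cam('top');w=cam('wrist')
a=cv2.resize(t['frame'][180:285,90:265],None,fx=4,fy=4);b=cv2.resize(w['frame'],None,fx=.875,fy=.875)[:420]
cv2.imwrite('pics/c1.png',cv2.resize(np.vstack([a,np.pad(b,((0,0),(0,140),(0,0)))]),(490,588))[:,:,::-1])
for n in ([.5163,.404,.1225],[.5733,.3948,.1225]): print(proj(w,n),proj(t,n))"
```

```text
[331.55298835 203.94056071] [126.81430477 247.98796878]
[396.56820817 204.07318924] [130.2792727  227.22113179]
```

View pics/c1.png

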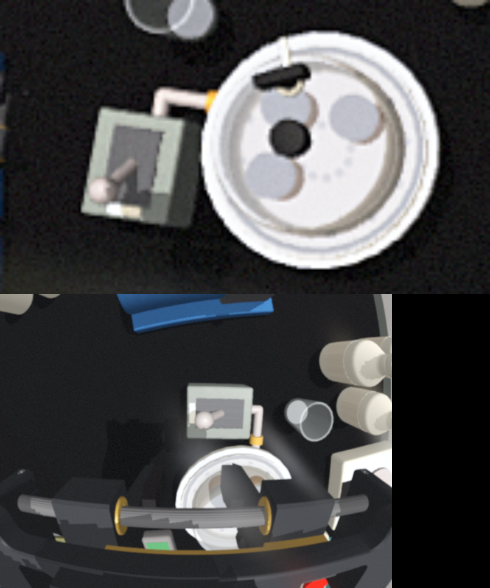

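```bash
python3 -m jog '[[[-0.002,-0.038,0,0,0,0],[0,0,0.05,0,0,0],[0,0,0.05,0,0,0],[0,0,0.05,0,0,0],[0,0,0,0,0,0],[0,0,0,0,0,0]]]' 0
python3 -m jog '[[[0,0.018,0,0,0,0],[0,0.018,0,0,0,0],[0,0.018,0,0,0,0],[0,0.01,0,0,0,0],[0,0.01,0,0,0,0],[0,0.01,0,0,0,0],[0,0.008,0,0,0,0],[0,0,0,0,0,0],[0,0,0,0,0,0]]]'
python3 -c "
from h import *
go([.5448,.3995,.11])
t=cam('top');s=cam('scene')
a=cv2.resize(t['frame'][180:285,90:265],None,fx=4,fy=4);b=cv2.resize(s['frame'][140:245,340:515],None,fx=4,fy=4)
cv2.imwrite('pics/c2.png',cv2.resize(np.vstack([a,b]),(490,588))[:,:,::-1])"
```

```text
clock: 7.0
tool_pos: [0.4648, 0.41, 0.1126]
eef_rot: [0.763, 0.646, 0.0, -0.0]
contact_force: [-0.5, -0.2, 0.3]
opening: 0.008
finger_force: 0.0
clock: 8.12
tool_pos: [0.5548, 0.3942, 0.1117]
eef_rot: [0.763, 0.646, -0.0, -0.0]
contact_force: [-0.5, 0.0, -0.4]
opening: 0.001
finger_force: 0.0
pos [0.5548 0.3942 0.1117] yaw 80.5 tilt [-0.0007 -0.0001] q [-0.45  0.91 -0.46  1.45  0.47  0.89 -1.23]
shift [ 0.0035 -0.0108  0.0017]
```

View pics/c2.png

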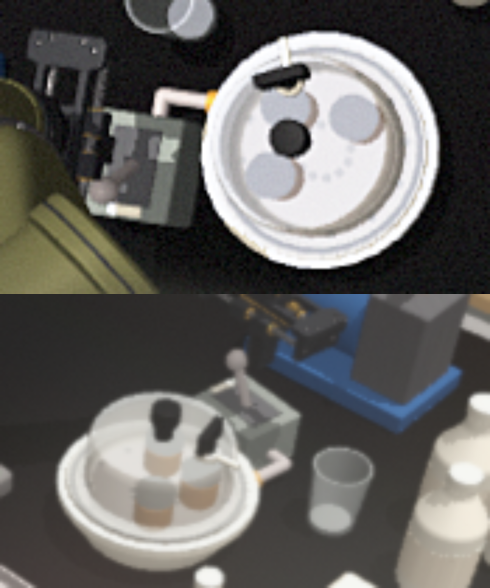

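```bash
python3 -c "
from h import *
t=cam('top');s=cam('scene');st=get_state();Rt=R.from_quat(st['eef_rot']);p=st['tool_pos']
for z in(0,-.064,-.15):
  q=p+Rt.apply([0,0,z]);a=proj(t,q);b=proj(s,q);print(q,a,(a-[90,180])*2.8,b,(b-[340,140])*2.8+[0,294])
a=cv2.resize(s['frame'][110:230,400:520],None,fx=4.5,fy=4.5);cv2.imwrite('pics/c3.png',a[:,:,::-1])
"
```

```text
[0.55499604 0.39428287 0.11184111] [132.0973741  234.21137664] [117.87264749 151.79185461] [431.50653863 171.39729571] [256.21830818 381.91242798]
[0.55501016 0.39428293 0.17584111] [121.61035378 231.84274222] [ 88.50899057 145.15967823] [434.16555244 156.45426293] [263.66354684 340.07193619]
[0.55502914 0.39428301 0.2618411 ] [105.54116535 228.21330015] [ 43.51526297 134.99724042] [437.97299572 135.05732642] [274.32438801 280.16051397]
```

View pics/c3.png

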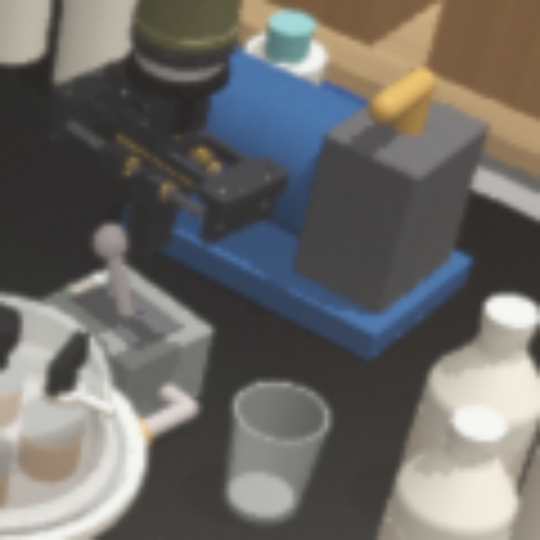

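Scene crop: the ball is at crop (110,242), still ON, with the fingers behind it, so they passed it without turning it. The wrist view should show where they are relative to the ball.

```bash
python3 -c "
from h import *
w=cam('wrist');save(w,'w1');st=get_state()
print(proj(w,st['tool_pos']),proj(w,[.5163,.404,.1225]),proj(w,[.5448,.3995,.07]))
"
```

```text
[314.91575535 268.07836772] [233.98829448 269.66289883] [297.091945   236.41822112]
```

View pics/w1.png

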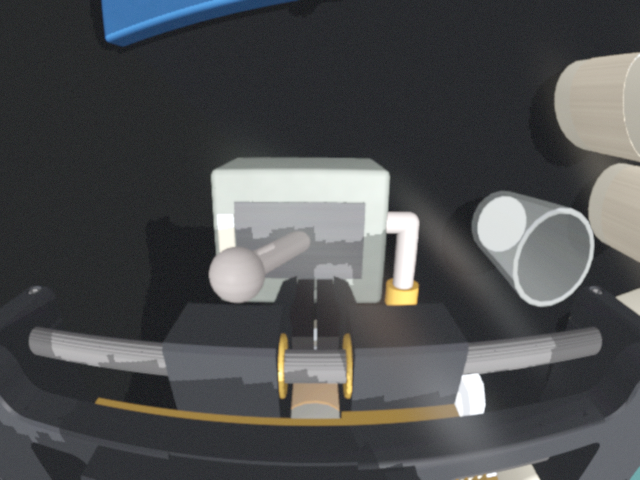

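```bash
python3 -m jog '[[[0.003,0,-0.06,0,0,0],[0,-0.045,0,0,0,0],[0,-0.045,0,0,0,0],[0,0,0.036,0,0,0],[0,0,0.036,0,0,0],[0,0,0,0,0,0],[0,0,0,0,0,0]]]'
for i in 1 2; do :; done
python3 -m jog '[[[0,0.01,0,0,0,0],[0,0.01,0,0,0,0],[0,0,0,0,0,0]]]'
python3 -m jog '[[[0,0.01,0,0,0,0],[0,0.01,0,0,0,0],[0,0,0,0,0,0]]]'
python3 -m jog '[[[0,0.01,0,0,0,0],[0,0.01,0,0,0,0],[0,0,0,0,0,0]]]'
python3 - <<'E'
from h import *
w=cam('wrist');cv2.imwrite('pics/w2.png',cv2.resize(w['frame'][130:330,160:460],None,fx=1.6,fy=1.6)[:,:,::-1]);print(get_state()['contact_force'],get_state()['moment'])
E
```

```text
clock: 9.25
tool_pos: [0.4676, 0.4127, 0.1009]
eef_rot: [0.763, 0.646, 0.001, -0.0]
contact_force: [0.5, 0.4, 0.1]
opening: 0.006
finger_force: 0.0
clock: 9.62
tool_pos: [0.4889, 0.4079, 0.1002]
eef_rot: [0.764, 0.645, 0.001, 0.0]
contact_force: [-0.7, -0.2, -0.3]
opening: 0.008
finger_force: 0.0
clock: 10.0
tool_pos: [0.5026, 0.4064, 0.1026]
eef_rot: [0.763, 0.646, -0.002, -0.002]
contact_force: [-13.3, -4.4, 22.0]
opening: 0.007
finger_force: 11.8
clock: 10.38
tool_pos: [0.5288, 0.4022, 0.1095]
eef_rot: [0.764, 0.645, 0.003, 0.002]
contact_force: [-8.8, -14.0, 52.8]
opening: 0.003
finger_force: 23.9
[ -6.7676158  -12.93843927  51.96690338] [-3.13111015  1.09300085 -0.17199505]
```

View pics/w2.png

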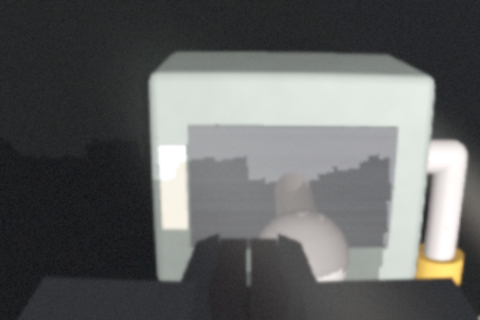

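The fingers meet about 50 N, mostly upward: their closed tips are tapered and ride past the ball. I'll straddle the ball with open fingers and push it with the flat inside of a pad.

```bash
python3 -m jog '[[[0,-0.02,0,0,0,0],[0,-0.02,0,0,0,0],[0,0,-0.05,0,0,0],[0,0,-0.05,0,0,0],[0,0,0,0,0,0],[0,0,0,0,0,0]]]' 0.06
python3 - <<'E'
from h import *
go([.5163,.404,.18],80.5)
t=cam('top');s=cam('scene')
for d,b in((t,(105,225,150,265)),(s,(405,150,450,185))):
    f=d['frame'][b[1]:b[3],b[0]:b[2]];print(f.shape)
a=cv2.resize(t['frame'][205:275,100:180],None,fx=5,fy=5);b=cv2.resize(s['frame'][140:210,390:470],None,fx=5,fy=5)
cv2.imwrite('pics/c4.png',np.hstack([a,b])[:,:,::-1])
print((proj(t,[.5163,.404,.1225])-[100,205])*5,(proj(s,[.5163,.404,.1225])-[390,140])*5+[400,0])
E
```

```text
clock: 11.18
tool_pos: [0.487, 0.4079, 0.1992]
eef_rot: [0.764, 0.646, -0.001, 0.0]
contact_force: [-0.0, -0.1, -0.4]
opening: 0.665
finger_force: 0.0
pos [0.487  0.4079 0.1992] yaw 80.4 tilt [-0.0004 -0.0012] q [-0.5   0.75 -0.51  1.53  0.41  0.97 -1.29]
shift [0.0011 0.0295 0.0192]
az -0.0009
(40, 45, 3)
(35, 45, 3)
[134.07152386 214.93984391] [574.37536581 115.84585295]
```

View pics/c4.png

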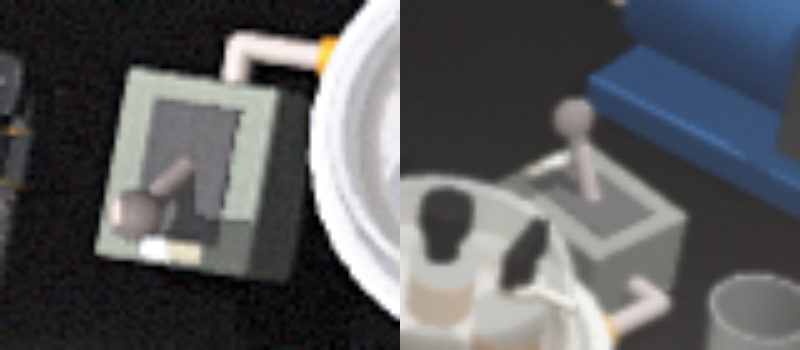

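Ball is at left crop (134,213), as predicted; still ON.

```bash
python3 -m jog '[[[0.001,0.030,0,0,0,0],[0,0,0.032,0,0,0],[0,0,0.032,0,0,0],[0,0,0.032,0,0,0],[0,0,0,0,0,0]]]'
python3 -m jog '[[[0,0.012,0,0,0,0],[0,0.012,0,0,0,0],[0,0.012,0,0,0,0],[0,0,0,0,0,0]]]'
python3 -m jog '[[[0,0.01,0,0,0,0],[0,0.01,0,0,0,0],[0,0,0,0,0,0],[0,0,0,0,0,0]]]'
python3 - <<'E'
from h import *
w=cam('wrist');cv2.imwrite('pics/w3.png',cv2.resize(w['frame'][130:330,160:460],None,fx=1.6,fy=1.6)[:,:,::-1]);print(get_state()['contact_force'])
E
```

```text
clock: 11.9
tool_pos: [0.5146, 0.4022, 0.1]
eef_rot: [0.763, 0.646, -0.004, 0.0]
contact_force: [0.0, -0.6, 0.4]
opening: 0.681
finger_force: 0.0
clock: 12.4
tool_pos: [0.5515, 0.3996, 0.1078]
eef_rot: [0.764, 0.646, -0.0, -0.001]
contact_force: [-7.6, -4.0, 17.8]
opening: 0.681
finger_force: 9.5
clock: 12.9
tool_pos: [0.5773, 0.395, 0.1128]
eef_rot: [0.765, 0.644, 0.005, 0.002]
contact_force: [-2.7, -10.3, 36.3]
opening: 0.679
finger_force: 18.5
[-1.84906587 -9.17301376 35.95605593]
```

View pics/w3.png

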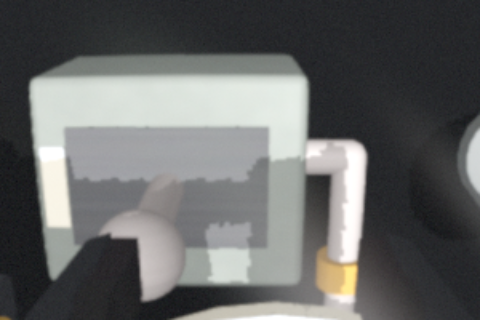

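```bash
python3 - <<'E'
from h import *
w=cam('wrist');print(get_state()['tool_pos'])
for z in(.115,.1225,.13):
    p=pl(w,160+148/1.6,130+255/1.6,z);X=np.array([.9863,-.165]);Y=np.array([.165,.9863]);d=p[:2]-[.5448,.3995];print(p,d@X,d@Y)
s=cam('scene');cv2.imwrite('pics/c5.png',cv2.resize(s['frame'][120:210,390:490],None,fx=6,fy=6)[:,:,::-1])
print((proj(s,get_state()['tool_pos'])-[390,120])*6)
E
```

```text
[0.57738382 0.3950038  0.11284188]
[0.54321689 0.38928542 0.115     ] 0.00012398715460273607 -0.010335848555453176
[0.54514535 0.39265841 0.1225    ] 0.0014694846027217224 -0.006690872064942361
[0.54707382 0.39603141 0.13      ] 0.0028149820508407085 -0.003045895574431546
[280.88607897 322.92704001]
```

View pics/c5.png

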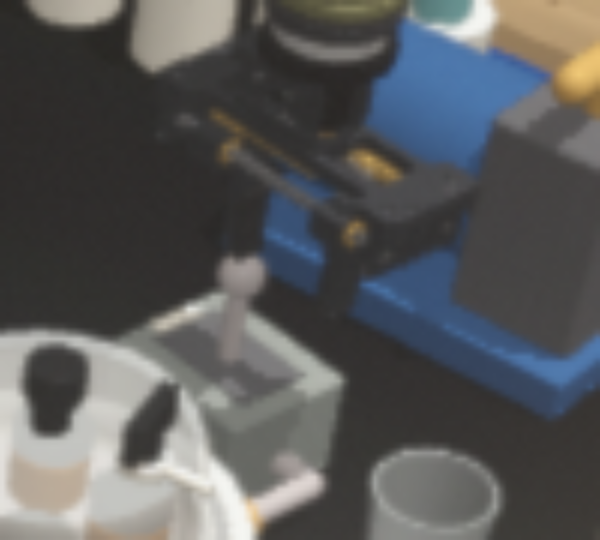

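The images and forces agree on one explanation. The finger now rests on top of the upright ball, whose top is at 144 mm, while the reported TCP is 113 mm. So the real fingertips end about 30 mm above the reported TCP, which is also why the earlier passes skimmed over the ball. I'll redo the straddle 30 mm lower and then check the offset by touching the bench.

```bash
python3 -m jog '[[[0,0,-0.05,0,0,0],[0,-0.03,-0.01,0,0,0],[0,-0.03,0,0,0,0],[0,0,0,0,0,0],[0,0,0,0,0,0]]]'
python3 -c "
from h import *
go([.5163,.404,.073],80.5)"
```

```text
clock: 13.68
tool_pos: [0.5147, 0.4047, 0.1643]
eef_rot: [0.764, 0.645, 0.001, 0.001]
contact_force: [-0.9, 1.0, 0.8]
opening: 0.681
finger_force: 0.0
pos [0.5147 0.4047 0.1643] yaw 80.4 tilt [0.0021 0.0001] q [-0.48  0.81 -0.49  1.5   0.44  0.94 -1.28]
shift [-0.0005  0.0015  0.0913]
az -0.0023
```

```bash
python3 -m jog '[[[0,0.001,0.03,0,0,0],[0,0,0.02,0,0,0],[0,0,0,0,0,0]]]'
python3 -m jog '[[[0,0,0.02,0,0,0],[0,0,0.02,0,0,0],[0,0,0,0,0,0]]]'
python3 -m jog '[[[0,0.012,0,0,0,0],[0,0.012,0,0,0,0],[0,0.012,0,0,0,0],[0,0.009,0,0,0,0],[0,0.009,0,0,0,0],[0,0,0,0,0,0],[0,0,0,0,0,0]]]'
python3 -c "
from h import *
w=cam('wrist');cv2.imwrite('pics/w4.png',cv2.resize(w['frame'][130:330,160:460],None,fx=1.6,fy=1.6)[:,:,::-1])"
```

```text
clock: 14.05
tool_pos: [0.5153, 0.404, 0.1132]
eef_rot: [0.764, 0.645, -0.0, 0.001]
contact_force: [0.2, -0.9, 0.4]
opening: 0.68
finger_force: 0.2
clock: 14.42
tool_pos: [0.5349, 0.4041, 0.0843]
eef_rot: [0.768, 0.64, 0.016, 0.007]
contact_force: [-1.7, 0.3, 0.5]
opening: 0.676
finger_force: 0.3
clock: 15.3
tool_pos: [0.5667, 0.3962, 0.0737]
eef_rot: [0.763, 0.646, -0.0, -0.0]
contact_force: [1.0, -0.3, 0.5]
opening: 0.682
finger_force: 0.0
```

View pics/w4.png

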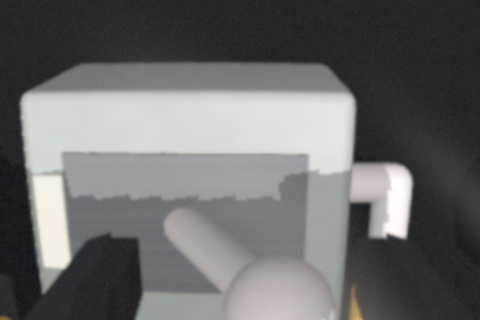

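Toggle is OFF: the lever leans to the right in crop w4, with the ball at (278,300). That is also one picture over my viewing allowance (15 by my count, limit 14), so I'll work from numbers alone from here. Next, the fingertip check on bare bench.

```bash
python3 -m jog '[[[0,0,-0.05,0,0,0],[0,0,-0.05,0,0,0],[0,0,-0.05,0,0,0],[-0.046,-0.005,0,0,0,0],[-0.046,-0.005,0,0,0,0],[-0.046,-0.005,0,0,0,0],[-0.046,-0.005,0,0,0,0],[-0.046,-0.005,0,0,0,0],[-0.046,-0.005,0,0,0,0],[-0.046,-0.005,0,0,0,0],[-0.046,-0.005,0,0,0,0],[0,0,0,0,0,0]]]' 0
python3 -m jog '[[[0,0,0.05,0,0,0],[0,0,0.05,0,0,0],[0,0,0.05,0,0,0],[0,0,0.05,0,0,0],[0,0,0.01,0,0,0],[0,0,0,0,0,0],[0,0,0,0,0,0]]]'
python3 -m jog '[[[0,0,0.005,0,0,0],[0,0,0,0,0,0]]]'
python3 -m jog '[[[0,0,0.005,0,0,0],[0,0,0,0,0,0]]]'
python3 -m jog '[[[0,0,0.004,0,0,0],[0,0,0,0,0,0]]]'
```

```text
clock: 16.85
tool_pos: [0.465, 0.0358, 0.2237]
eef_rot: [0.765, 0.644, -0.002, 0.001]
contact_force: [-0.1, 0.0, 0.5]
opening: 0.007
finger_force: 0.0
clock: 17.73
tool_pos: [0.4678, 0.0404, 0.0154]
eef_rot: [0.763, 0.646, 0.001, 0.001]
contact_force: [-0.7, -0.4, 0.6]
opening: 0.006
finger_force: 0.0
clock: 17.98
tool_pos: [0.4669, 0.0398, 0.0093]
eef_rot: [0.764, 0.646, 0.0, 0.0]
contact_force: [0.5, 0.1, -0.6]
opening: 0.005
finger_force: 0.0
clock: 18.23
tool_pos: [0.4663, 0.0397, 0.0035]
eef_rot: [0.763, 0.646, -0.0, -0.0]
contact_force: [-0.3, -0.3, 0.1]
opening: 0.006
finger_force: 0.0
clock: 18.48
tool_pos: [0.4663, 0.0399, -0.0005]
eef_rot: [0.763, 0.646, -0.0, -0.0]
contact_force: [-0.2, 0.2, -0.2]
opening: 0.002
finger_force: 0.0
```

```bash
python3 -m jog '[[[0,0,0.005,0,0,0],[0,0,0.005,0,0,0],[0,0,0.005,0,0,0],[0,0,0,0,0,0],[0,0,0,0,0,0]]]'
python3 -m jog '[[[0,0,0.005,0,0,0],[0,0,0,0,0,0]]]'
python3 -m jog '[[[0,0,0.003,0,0,0],[0,0,0,0,0,0]]]'
python3 -m jog '[[[0,0,0.003,0,0,0],[0,0,0,0,0,0]]]'
```

```text
clock: 19.1
tool_pos: [0.4665, 0.0399, -0.0152]
eef_rot: [0.763, 0.646, -0.0, 0.0]
contact_force: [-0.1, -0.0, 1.8]
opening: 0.003
finger_force: 0.0
clock: 19.35
tool_pos: [0.4664, 0.0398, -0.0205]
eef_rot: [0.763, 0.646, -0.0, -0.0]
contact_force: [-0.4, 0.0, 0.2]
opening: 0.005
finger_force: 0.0
clock: 19.6
tool_pos: [0.4664, 0.0398, -0.0234]
eef_rot: [0.763, 0.646, -0.0, -0.0]
contact_force: [0.7, 0.3, -0.0]
opening: 0.003
finger_force: 0.0
clock: 19.85
tool_pos: [0.4664, 0.0398, -0.0263]
eef_rot: [0.763, 0.646, -0.0, -0.0]
contact_force: [0.1, -0.3, -0.3]
opening: 0.0
finger_force: 0.0
```

```bash
python3 -m jog '[[[0,0,0.003,0,0,0],[0,0,0,0,0,0]]]'
python3 -m jog '[[[0,0,0.003,0,0,0],[0,0,0,0,0,0]]]'
python3 -m jog '[[[0,0,0.002,0,0,0],[0,0,0,0,0,0]]]'
```

```text
clock: 20.1
tool_pos: [0.4665, 0.0398, -0.0292]
eef_rot: [0.763, 0.646, -0.0, -0.0]
contact_force: [-1.0, -0.6, 0.8]
opening: 0.007
finger_force: 0.0
clock: 20.35
tool_pos: [0.4667, 0.0398, -0.0305]
eef_rot: [0.763, 0.646, 0.001, 0.001]
contact_force: [-3.0, -0.0, 17.8]
opening: 0.006
finger_force: 9.4
clock: 20.6
tool_pos: [0.4667, 0.0398, -0.0306]
eef_rot: [0.763, 0.646, 0.002, 0.001]
contact_force: [-5.0, 0.9, 41.9]
opening: 0.004
finger_force: 21.2
```

Contact is at reported z = -0.0295, so the fingertips sit 30 mm short of the reported TCP; I'll use that from here. Next, the tap.

```bash
python3 -m jog '[[[0,0,-0.05,0,0,0],[0,0,-0.055,0,0,0],[0,0,-0.055,0,0,0],[0,0,-0.055,0,0,0],[0,0,-0.05,0,0,0],[0.0396,0.0238,0,0,0,0],[0.0396,0.0238,0,0,0,0],[0.0396,0.0238,0,0,0,0],[0.0396,0.0238,0,0,0,0],[0.0396,0.0238,0,0,0,0],[0,0,0,0,0,-0.158],[0,0,0,0,0,-0.158]]]' 0.04
python3 -m jog '[[[0,0,0,0,0,0],[0,0,0,0,0,0],[0,0,0,0,0,0]]]'
cat > dark.py <<'E'
from h import *
import sys
# dark blobs near predicted world pts at given heights, in wrist view
w=cam('wrist'); go([.6165,.2154,.119],98.5)
g=cv2.cvtColor(w['frame'],cv2.COLOR_RGB2GRAY); cv2.imwrite('pics/tmp.png',g)
for n,p in (("tap",[.6165,.2154,.178]),("knob",[.5572,.2065,.178])): print(n,proj(w,p))
m=(g<55).astype(np.uint8); k,l,st,ce=cv2.connectedComponentsWithStats(m)
for i in range(1,k):
    if st[i,4]>150: print(st[i],ce[i])
E
python3 dark.py
```

```text
clock: 22.1
tool_pos: [0.617, 0.2164, 0.2152]
eef_rot: [0.65, 0.76, 0.001, -0.001]
contact_force: [0.5, -0.2, -0.2]
opening: 0.458
finger_force: 0.0
clock: 22.48
tool_pos: [0.618, 0.2153, 0.2158]
eef_rot: [0.654, 0.757, 0.001, 0.001]
contact_force: [-0.1, 1.1, -0.2]
opening: 0.456
finger_force: 0.0
pos [0.6181 0.2153 0.2159] yaw 98.3 tilt [0.0032 0.0009] q [-0.    0.83 -0.83  1.44  0.64  1.15 -0.78]
shift [ 0.0003 -0.0019  0.0969]
az -0.0029
tap [312.72424979 243.48968285]
knob [216.78906465 243.51923371]
[     0      0    640    480 163769] [263.53435632 254.4445591 ]
[ 194  210   55   57 2469] [221.48521669 237.76994735]
[490 247  25  35 551] [501.58802178 261.73139746]
[ 533  442   68   38 1522] [567.26806833 463.25492773]
```

```bash
python3 - <<'E'
from h import *
w=cam('wrist');g=cv2.cvtColor(w['frame'],cv2.COLOR_RGB2GRAY)
sub=(g[170:300:4,184:440:4]//10)
for r,row in zip(range(170,300,4),sub): print(r,''.join('#' if v<5 else '+' if v<9 else '.' for v in row))
E
```

```text
170 .................................................###############
174 .................................................###############
178 .................................................+##############
182 ..................................................##############
186 ..................................................##############
190 ..................................................##############
194 ..................................................##############
198 ...............................+++................##############
202 ..............................+###................##############
206 ..............................++++................##############
210 .........####.................+++++...............##############
214 .......########...............+++++...............##############
218 ......##########..............+++++..............###############
222 .....###########..............++++++.............###############
226 ....############..............++++++.............###############
230 ...#############+............+++++++.............############
[... 476 characters left out ...]
##########
262 ......#######..................++++..........###################
266 ........###+...................+++++.........###################
270 ...............................+++++........+###################
274 ...............................+++++.......+++##################
278 ................#..............++++.......++++##################
282 .............+#######+...................++++++#################
286 .............########+..................+++++++#################
290 ............##########.................++++++++#################
294 ...........+##########................+++++++++#################
298 ...........###########..............++++++++++++################
```

```bash
python3 - <<'E'
from h import *
w=cam('wrist')
k=pl(w,219.5,237.5,.178);t=pl(w,316,239,.178);print(k,t,np.linalg.norm(t-k),np.degrees(np.arctan2(*(t-k)[1::-1])))
a,b=pl(w,313,206,.178),pl(w,317.5,270,.178);print(np.degrees(np.arctan2(*(a-b)[1::-1])))
go([t[0],t[1],.119],101)
E
```

```text
[0.55879841 0.21073919 0.178     ] [0.6181689  0.21858441 0.178     ] 0.059886578651727876 7.527463764922236
102.24789862603907
pos [0.6181 0.2154 0.2158] yaw 98.4 tilt [0.0032 0.001 ] q [-0.    0.83 -0.83  1.44  0.64  1.15 -0.78]
shift [0.0031 0.0002 0.0968]
az -0.0461
```

```bash
python3 -m jog '[[[0.003,0,0,0,0,-0.04],[0,0,0.04,0,0,0],[0,0,0.03,0,0,0],[0,0,0.026,0,0,0],[0,0,0,0,0,0],[0,0,0,0,0,0]]]' 0.032
python3 -m jog '[[[0,0,0,0,0,0],[0,0,0,0,0,0],[0,0,0,0,0,0],[0,0,0,0,0,0]]]' 0 15
```

```text
clock: 23.38
tool_pos: [0.6186, 0.2193, 0.1208]
eef_rot: [0.638, 0.77, 0.002, 0.001]
contact_force: [0.1, -0.7, 0.1]
opening: 0.362
finger_force: 0.0
clock: 23.88
tool_pos: [0.6166, 0.2189, 0.1214]
eef_rot: [0.638, 0.77, 0.001, 0.0]
contact_force: [-5.8, -2.1, 7.1]
opening: 0.148
finger_force: 21.5
```

```bash
python3 -m jog '[[[0,0,0,0,0,-0.155],[0,0,0,0,0,-0.155],[0,0,0,0,0,-0.155],[0,0,0,0,0,-0.155],[0,0,0,0,0,-0.155],[0,0,0,0,0,-0.155],[0,0,0,0,0,-0.155],[0,0,0,0,0,-0.155],[0,0,0,0,0,-0.155],[0,0,0,0,0,-0.155],[0,0,0,0,0,0],[0,0,0,0,0,0]]]'
python3 -c "
from h import *
go([.6182,.2186,.119],100+89)"
```

```text
clock: 25.38
tool_pos: [0.6165, 0.2164, 0.1214]
eef_rot: [-0.082, 0.997, -0.002, 0.0]
contact_force: [-7.4, -6.4, 11.6]
opening: 0.143
finger_force: 21.1
pos [0.6165 0.2164 0.1214] yaw -170.6 tilt [ 0.0008 -0.0034] q [ 0.1   1.05 -1.1   1.53  0.99  1.19  0.55]
shift [-0.002   0.0019  0.0024]
az 0.0075
```

```bash
python3 -m jog '[[[0,0,0,0,0,0],[0,0,0,0,0,0],[0,0,-0.03,0,0,0],[0,0,-0.04,0,0,0],[0,0,-0.04,0,0,0],[0.03,0,0,0,0,0],[0.03,0,0,0,0,0],[0,0,0,0,0,0],[0,0,0,0,0,0]]]' 0.06
python3 - <<'E'
from h import *
w=cam('wrist');g=cv2.cvtColor(w['frame'],cv2.COLOR_RGB2GRAY)
go([.5588,.2107,.117],190);k=proj(w,[.5588,.2107,.178]);t=proj(w,[.6182,.2186,.178]);print(k,t)
for r in range(130,330,5): print(r,''.join('#' if v<50 else '+' if v<90 else '.' for v in g[r,200:440:4]))
E
```

```text
clock: 26.5
tool_pos: [0.5597, 0.2082, 0.2295]
eef_rot: [-0.082, 0.997, 0.0, 0.002]
contact_force: [-0.0, -0.5, -0.0]
opening: 0.676
finger_force: 0.0
pos [0.5598 0.2083 0.2294] yaw -170.6 tilt [0.0039 0.0011] q [ 0.16  0.87 -1.2   1.61  0.85  1.26  0.54]
shift [0.001  0.0025 0.1124]
az -0.0106
[320.69240645 238.29315175] [317.38027765 318.36221851]
130 ##.......................................................###
135 #........................................................+##
140 +.........................................................##
145 ..........................................................+#
150 ...........................................................#
155 ...........................................................+
160 ............................................................
165 ............................................................
170 ............................................................
175 ............................................................
180 ............................................................
185 .............................
[... 1151 characters left out ...]
.................+++.....................+########
280 ############...............++++................#############
285 ############...............++++................#############
290 ############...............++++...............++############
295 ############..............#++++...............++############
300 ##############............#+++++............++++############
305 ################+.........#++++...........+++++++###########
310 ###################+.......++++........++++++++++###########
315 #######################+...++++....++++++++++++++###########
320 ############################+++##++++++++++++++++###########
325 ############################++####+++++++++++++++###########
```

```bash
python3 -m jog '[[[0.002,0.001,0.04,0,0,0],[0,0,0.04,0,0,0],[0,0,0.032,0,0,0],[0,0,0,0,0,0],[0,0,0,0,0,0]]]'
python3 -m jog '[[[0,0,0,0,0,0],[0,0,0,0,0,0],[0,0,0,0,0,0],[0,0,0,0,0,0]]]' 0 40
python3 -m jog '[[[0,0,-0.01,0,0,0],[0,0,-0.02,0,0,0],[0,0,-0.03,0,0,0],[0,0,-0.03,0,0,0],[0,0,-0.03,0,0,0],[0,0,0,0,0,0]]]'
python3 -c "
from h import *
go([.539,-.361,.2],None)"
```

```text
clock: 27.18
tool_pos: [0.5577, 0.2102, 0.1186]
eef_rot: [-0.082, 0.997, 0.001, 0.002]
contact_force: [-0.7, -0.7, -0.1]
opening: 0.681
finger_force: 0.0
clock: 27.68
tool_pos: [0.5576, 0.2076, 0.1183]
eef_rot: [-0.082, 0.997, -0.001, 0.002]
contact_force: [0.5, -4.5, 5.3]
opening: 0.395
finger_force: 40.0
clock: 28.42
tool_pos: [0.5568, 0.2112, 0.2405]
eef_rot: [-0.083, 0.997, 0.002, 0.004]
contact_force: [0.5, 0.7, -6.7]
opening: 0.392
finger_force: 40.0
pos [0.5568 0.2112 0.2405] yaw -170.5 tilt [0.0072 0.005 ] q [ 0.16  0.86 -1.21  1.6   0.83  1.27  0.54]
shift [ 0.1127 -0.5615  0.0375]
```

```bash
python3 -m jog '[[[0.004,-0.02,0,0,0,0],[0.008,-0.04,0,0,0,0],[0.011,-0.055,0,0,0,0],[0.011,-0.055,0,0,0,0],[0.011,-0.055,0,0,0,0],[0.011,-0.055,0,0,0,0],[0.011,-0.055,0,0,0,0],[0.011,-0.055,0,0,0,0],[0.011,-0.055,0,0,0,0],[0.011,-0.055,0,0,0,0],[0.008,-0.04,0,0,0,0],[0.004,-0.02,0,0,0,0]]]'
python3 -m jog '[[[0,0,0,0,0,0],[0,0,0,0,0,0],[0,0,0,0,0,0],[0,0,0,0,0,0]]]'
python3 -c "
from h import *
go([.539,-.361,.0823],None)"
```

```text
clock: 29.92
tool_pos: [0.5363, -0.3652, 0.2343]
eef_rot: [-0.08, 0.997, 0.0, -0.0]
contact_force: [0.6, 0.5, -7.9]
opening: 0.397
finger_force: 40.0
clock: 30.42
tool_pos: [0.5385, -0.3607, 0.237]
eef_rot: [-0.084, 0.996, 0.0, 0.002]
contact_force: [-0.4, -0.3, -7.6]
opening: 0.396
finger_force: 40.0
pos [ 0.5385 -0.3607  0.237 ] yaw -170.4 tilt [0.0033 0.0009] q [ 1.07  0.96 -1.28  1.43  0.92  1.41  1.53]
shift [ 1.000e-04 -4.000e-04  1.547e-01]
```

Centred over the mat; lowering.

```bash
python3 -m jog '[[[0,0,0.03,0,0,0],[0,0,0.04,0,0,0],[0,0,0.04,0,0,0],[0,0,0.03,0,0,0],[0,0,0.008,0,0,0],[0,0,0,0,0,0],[0,0,0,0,0,0]]]'
python3 -m jog '[[[0,0,0.003,0,0,0],[0,0,0.002,0,0,0],[0,0,0,0,0,0]]]'
python3 -m jog '[[[0,0,0.001,0,0,0],[0,0,0,0,0,0]]]'
```

```text
clock: 31.3
tool_pos: [0.54, -0.3615, 0.0907]
eef_rot: [-0.083, 0.997, -0.0, 0.003]
contact_force: [-0.1, -0.0, -6.3]
opening: 0.39
finger_force: 40.0
clock: 31.68
tool_pos: [0.5386, -0.3616, 0.0838]
eef_rot: [-0.083, 0.997, 0.0, 0.002]
contact_force: [-1.2, -1.5, -7.6]
opening: 0.397
finger_force: 40.0
clock: 31.92
tool_pos: [0.5387, -0.3614, 0.083]
eef_rot: [-0.083, 0.997, 0.0, 0.002]
contact_force: [-0.3, -0.9, -5.8]
opening: 0.395
finger_force: 40.0
```

```bash
python3 -m jog '[[[0,0,0.001,0,0,0],[0,0,0,0,0,0],[0,0,0,0,0,0]]]'
python3 -m jog '[[[0,0,0.001,0,0,0],[0,0,0,0,0,0],[0,0,0,0,0,0]]]'
```

```text
clock: 32.3
tool_pos: [0.5385, -0.3611, 0.0827]
eef_rot: [-0.083, 0.997, 0.0, 0.002]
contact_force: [-4.4, 1.7, 2.2]
opening: 0.393
finger_force: 40.0
clock: 32.67
tool_pos: [0.5383, -0.3609, 0.0824]
eef_rot: [-0.083, 0.997, 0.0, 0.001]
contact_force: [-7.4, 1.9, 8.1]
opening: 0.395
finger_force: 40.0
```

```bash
python3 -m jog '[[[0,0,0,0,0,0],[0,0,0,0,0,0],[0,0,-0.03,0,0,0],[0,0,-0.05,0,0,0],[0,0,-0.06,0,0,0],[0,0,0,0,0,0]]]' 0.07
python3 - <<'E'
from h import *
t=cam('top');g=cv2.cvtColor(t['frame'],cv2.COLOR_RGB2GRAY)
m=np.zeros_like(g);cv2.circle(m,(204,233),36,1,-1);d=((g<110)&(m>0)).astype(np.uint8)
k,l,st,ce=cv2.connectedComponentsWithStats(d)
for i in range(1,k):
    if st[i,4]>30: print(st[i],ce[i],pl(t,*ce[i],.096))
for r in range(190,280,2): print(r,''.join('#' if v<60 else '+' if v<110 else '-' if v<170 else '.' for v in g[r,155:255:2]))
s=cam('scene');print(proj(s,[.539,-.361,.1]))
E
```

```text
clock: 33.42
tool_pos: [0.5422, -0.3613, 0.2268]
eef_rot: [-0.083, 0.997, -0.001, 0.007]
contact_force: [0.8, 0.3, -0.9]
opening: 0.794
finger_force: 0.0
[169 198  33  31  52] [182.05769231 208.67307692] [0.62487854 0.26015524 0.096     ]
[207 204  34  65 105] [230.40952381 242.75238095] [0.52449223 0.1248837  0.096     ]
[172 208  13  44  48] [174.77083333 229.        ] [0.56786596 0.2808952  0.096     ]
[183 210  41  24 539] [203.18367347 221.28756957] [0.58726978 0.20075153 0.096     ]
[178 235  21  16 271] [187.86715867 242.57564576] [0.52852356 0.24420505 0.096     ]
190 -----#############################################
192 ----###############+-.........+###################
194 #################-...............+################
196 ##############+....................+##############
198 #############-.....-###++++###-......#############
200 ############.....##-..........-+#.....+###########
202 ##########+....#+-..+---....---..+#....-##########
204 ##########....#-.-+-...............#....-#########
206 #########....#..+-..................#+...+########
208 ########....#.--......
[... 1281 characters left out ...]
-#...#######
256 #######...#.-.........................#...-#######
258 #######+...#.........................#....########
260 ########....#......-................#....#########
262 #########....#-...................#+....##########
264 ##########....+#.................#-....+##########
266 ###########.....+#............-#+.....############
268 ############......-###+---+###-......#############
270 ##############...........-.........+##############
272 ################.................#################
274 ###################...........+###################
276 ##################################################
278 ##################################################
[261.51637935 286.85872007]
```

```bash
cat > jars.py <<'E'
from h import *
def caps(verbose=True):
    t=cam('top');g=cv2.cvtColor(t['frame'],cv2.COLOR_RGB2GRAY)
    m=np.zeros_like(g);cv2.circle(m,(204,233),40,1,-1);d=((g<110)&(m>0)).astype(np.uint8)
    d=cv2.morphologyEx(cv2.morphologyEx(d,cv2.MORPH_CLOSE,np.ones((3,3))),cv2.MORPH_OPEN,cv2.getStructuringElement(2,(9,9)))
    D=cv2.distanceTransform(d,2,5);out=[]
    while D.max()>6:
        v,u=np.unravel_index(D.argmax(),D.shape);y,x=np.nonzero((D>D.max()-1.2)&(np.hypot(*np.mgrid[-v:480-v,-u:640-u])<5))
        out.append(pl(t,x.mean(),y.mean(),.096)[:2]);print("cap px",x.mean(),y.mean(),"r",D.max(),out[-1].round(4));cv2.circle(D,(int(u),int(v)),10,0,-1)
    return out
if __name__=="__main__": caps()
E
python3 jars.py
python3 -m jog '[[[-0.008,0.0545,0,0,0,0],[-0.008,0.0545,0,0,0,0],[-0.008,0.0545,0,0,0,0],[-0.008,0.0545,0,0,0,0],[-0.008,0.0545,0,0,0,0],[-0.008,0.0545,0,0,0,0],[-0.008,0.0545,0,0,0,0],[-0.008,0.0545,0,0,0,0],[-0.008,0.0545,0,0,0,0],[-0.008,0.0545,0,0,0,0],[-0.008,0.0545,0,0,0,0]]]' 0.06 20
python3 -m jog '[[[0,0,0,0,0,0.149],[0,0,0,0,0,0.149],[0,0,0,0,0,0.149],[0,0,0,0,0,0.149],[0,0,0,0,0,0.147],[0,0,0,0,0,0],[0,0,0,0,0,0]]]'
python3 - <<'E'
from h import *
w=cam('wrist');g=cv2.cvtColor(w['frame'],cv2.COLOR_RGB2GRAY)
go([.528,.245,.037],147)
for n,p in dict(A=(.597,.232,.096),B=(.58,.167,.096),C=(.528,.245,.096)).items(): print(n,proj(w,p))
for r in range(100,330,5): print(r,''.join('#' if v<45 else '+' if v<90 else '.' for v in g[r,180:580:5]))
E
```

```text
cap px 193.25 218.3125 r 7.9907 [0.5965 0.2287]
cap px 213.6 224.26666666666668 r 7.9907 [0.578  0.1715]
cap px 187.91666666666666 242.66666666666666 r 7.9907 [0.5283 0.2441]
clock: 34.95
tool_pos: [0.5259, 0.2451, 0.2196]
eef_rot: [-0.083, 0.997, -0.0, 0.001]
contact_force: [0.6, 0.1, 0.0]
opening: 0.683
finger_force: 0.0
clock: 35.83
tool_pos: [0.526, 0.2438, 0.2205]
eef_rot: [0.284, 0.959, 0.0, 0.001]
contact_force: [0.2, -0.1, -0.9]
opening: 0.68
finger_force: 0.0
pos [0.5261 0.2439 0.2207] yaw 147.0 tilt [0.0022 0.0007] q [ 0.03  0.78 -1.02  1.67  0.74  1.11 -0.21]
shift [-0.0008  0.0016  0.1837]
az 0.0005
A [347.80316035 282.17992683]
B [277.43984173 302.79769172]
C [318.37051314 211.54139493]
100 ##########################################+++...................################
105 ###########################################+++..................+###############
110 ###########################################+++...................###############
115 ############################################+++..................###############
120 ####################+.......+###############+++
[... 2818 characters left out ...]
...++++++++.........
290 ###...########...#####++++....+++++++++..+###############+....+++++++++.........
295 ####.#########..+#####++++.....++++++++..++###############+++.+++++++++........+
300 ##############..+#######++......+++++....+#################++++++#########.....#
305 ##############...#######++..............+++################################....#
310 ##############...+#######...............+++#################################...#
315 ##############.....#####..............+..+++#################################.+#
320 ##############.......................+...+++####################################
325 ###############....................++....++++###################################
```

```bash
python3 - <<'E'
from h import *
w=cam('wrist')
for n,u,v in (("A",354,273),("B",286,289),("C",326,206.5)): print(n,pl(w,u,v,.096))
go([.5275,.2475,.037],147)
E
```

```text
A [0.59248096 0.24133073 0.096     ]
B [0.572646  0.1818095 0.096    ]
C [0.52792415 0.25280318 0.096     ]
pos [0.5261 0.244  0.2209] yaw 147.0 tilt [0.0023 0.0009] q [ 0.03  0.78 -1.02  1.67  0.74  1.11 -0.21]
shift [0.001  0.0033 0.1839]
az 0.0
```

```bash
python3 -m jog '[[[0.001,0.003,0.05,0,0,0],[0,0,0.05,0,0,0],[0,0,0.05,0,0,0],[0,0,0.034,0,0,0],[0,0,0,0,0,0],[0,0,0,0,0,0]]]' 0.08
python3 -m jog '[[[0,0,0,0,0,0],[0,0,0,0,0,0],[0,0,0,0,0,0],[0,0,0,0,0,0],[0,0,0,0,0,0]]]' 0 12
python3 -c "
from h import *
go([.5275,.2475,.037],147);print(get_state()['opening']*.0881)"
```

```text
clock: 36.67
tool_pos: [0.5282, 0.2484, 0.0387]
eef_rot: [0.285, 0.959, 0.002, 0.002]
contact_force: [0.3, -0.3, 1.2]
opening: 0.91
finger_force: 0.0
clock: 37.3
tool_pos: [0.5283, 0.248, 0.0381]
eef_rot: [0.285, 0.959, 0.002, 0.002]
contact_force: [0.4, 0.8, 3.8]
opening: 0.543
finger_force: 12.0
pos [0.5283 0.248  0.0381] yaw 146.9 tilt [0.0046 0.0021] q [-0.07  1.01 -0.83  1.8   1.02  0.82 -0.43]
shift [ 0.0003 -0.0009  0.0011]
az -0.0015
0.04782600701417717
```

```bash
python3 -m jog '[[[0,0,0,0,0,0],[0,0,-0.03,0,0,0],[0,0,-0.04,0,0,0],[0,0,-0.04,0,0,0],[0,0,0,0,0,0.142],[0,0,0,0,0,0.142],[0,0,0,0,0,0.142],[0,0,0,0,0,0.142],[0,0,0,0,0,0.142],[0,0,0,0,0,0.142],[0,0,0,0,0,0.142],[0,0,0,0,0,0]]]' 0 25
python3 -m jog '[[[-0.03,0.01,0,0,0,0],[-0.047,0.012,0,0,0,0],[-0.047,0.012,0,0,0,0],[-0.047,0.012,0,0,0,0],[-0.047,0.012,0,0,0,0],[-0.047,0.012,0,0,0,0],[-0.047,0.012,0,0,0,0],[-0.04,0.01,0,0,0,0],[-0.024,0.004,0,0,0,0],[0,0,0,0,0,0],[0,0,0,0,0,0]]]'
python3 - <<'E'
from h import *
go([.6247,-.1275,-.002],90);print(get_state()['opening']*.0881)
t=cam('top');g=cv2.cvtColor(t['frame'],cv2.COLOR_RGB2GRAY)
w=cam('wrist');g=cv2.cvtColor(w['frame'],cv2.COLOR_RGB2GRAY)
c=np.array([.5897,-.0925])
for s in((1,1),(1,-1),(-1,-1),(-1,1)): print(proj(w,[c[0]+.09*s[0],c[1]+.09*s[1],.026]))
for r in range(60,330,6): print(r,''.join('#' if v<60 else '+' if v<120 else '.' for v in g[r,0:640:7]))
E
```

```text
clock: 38.8
tool_pos: [0.5267, 0.2467, 0.147]
eef_rot: [0.707, 0.707, 0.001, 0.001]
contact_force: [0.3, -0.7, -0.2]
opening: 0.537
finger_force: 25.0
clock: 40.17
tool_pos: [0.6226, -0.1268, 0.1472]
eef_rot: [0.706, 0.708, 0.002, -0.0]
contact_force: [-0.4, -0.0, 0.1]
opening: 0.536
finger_force: 25.0
pos [ 0.6226 -0.1268  0.1472] yaw 90.1 tilt [0.0026 0.0027] q [ 0.52  0.87 -0.75  1.58  0.68  0.97 -0.45]
shift [-0.0012  0.0017  0.1492]
az 0.0024
0.04720765397069751
[386.8685777   61.51016368]
[378.85732503 273.33332388]
[179.58032737 271.29077749]
[166.45757023  67.28016963]
60 ##........++###############################+++++++++++####################################++
66 ##........++##################+..............++++++++..####################################+
72 ##........++############......++++.....................####################################+
78 ##........++############.+.............................####################################+
84 ##........++############.+.............................####################################+
90 ##........++############.+.......
[... 3141 characters left out ...]
##.+++++.+++.....++.+
288 ########################################################################+++++++.++.###++++++
294 ###############################################################+.+######+++.++++++.#####++++
300 #############################################################+.....#####+##+++.+++.######.++
306 #############################################################..#############++.+++########++
312 #############################################################..##############+.++.#########+
318 ##############################################################.###############+++.##########
324 ##############################################################+################++.##########
```

```bash
python3 -m jog '[[[-0.001,0.002,0.04,0,0,0],[0,0,0.05,0,0,0],[0,0,0.04,0,0,0],[0,0,0.015,0,0,0],[0,0,0,0,0,0],[0,0,0,0,0,0]]]'
python3 -m jog '[[[0,0,0.003,0,0,0],[0,0,0,0,0,0]]]'
python3 -m jog '[[[0,0,0.001,0,0,0],[0,0,0,0,0,0],[0,0,0,0,0,0]]]'
```

```text
clock: 41.02
tool_pos: [0.6271, -0.1291, 0.0042]
eef_rot: [0.707, 0.707, 0.003, 0.002]
contact_force: [-1.0, -0.6, -1.1]
opening: 0.539
finger_force: 25.0
clock: 41.28
tool_pos: [0.6259, -0.1299, 0.0]
eef_rot: [0.707, 0.707, 0.002, 0.001]
contact_force: [-0.0, -0.1, -0.2]
opening: 0.541
finger_force: 25.0
clock: 41.65
tool_pos: [0.6255, -0.1296, -0.0016]
eef_rot: [0.707, 0.707, 0.002, 0.001]
contact_force: [0.2, 0.4, -0.7]
opening: 0.539
finger_force: 25.0
```

```bash
python3 -m jog '[[[0,0,0.001,0,0,0],[0,0,0,0,0,0]]]'
python3 -m jog '[[[0,0,0.001,0,0,0],[0,0,0,0,0,0],[0,0,0,0,0,0]]]'
```

```text
clock: 41.9
tool_pos: [0.6256, -0.1295, -0.0019]
eef_rot: [0.707, 0.707, 0.001, 0.001]
contact_force: [-1.6, 1.2, 5.4]
opening: 0.54
finger_force: 25.0
clock: 42.28
tool_pos: [0.6256, -0.1295, -0.0019]
eef_rot: [0.707, 0.707, 0.001, 0.001]
contact_force: [-3.9, -0.4, 12.1]
opening: 0.536
finger_force: 25.0
```

```bash
python3 -m jog '[[[0,0,0,0,0,0],[0,0,0,0,0,0],[0,0,-0.05,0,0,0],[0,0,-0.06,0,0,0],[0,0,-0.06,0,0,0],[0,0,-0.05,0,0,0]]]' 0.06
python3 -m jog '[[[0.052,-0.0044,0,0,0,0],[0.052,-0.0044,0,0,0,0],[0.052,-0.0044,0,0,0,0],[0.052,-0.0044,0,0,0,0],[0.052,-0.0044,0,0,0,0],[0.052,-0.0044,0,0,0,0],[0.052,-0.0044,0,0,0,0],[0,0,0,0,0,0],[0,0,0,0,0,0],[0,0,0,0,0,0]]]'
cat > wj.py <<'E'
from h import *
w=cam('wrist');g=cv2.cvtColor(w['frame'],cv2.COLOR_RGB2GRAY)
go([.5945,.235,.037],90)
for n,p in dict(A=(.5945,.235,.096),B=(.5755,.1765,.096),rim=(.5587,.2096,.062)).items(): print(n,proj(w,p))
for r in range(120,400,6): print(r,''.join('#' if v<45 else '+' if v<90 else '.' for v in g[r,150:500:5]))
E
python3 wj.py; python3 jars.py
```

```text
clock: 43.02
tool_pos: [0.6251, -0.1297, 0.2186]
eef_rot: [0.707, 0.707, 0.002, 0.001]
contact_force: [0.9, 0.0, -0.9]
opening: 0.682
finger_force: 0.0
clock: 44.28
tool_pos: [0.5949, 0.2318, 0.2162]
eef_rot: [0.708, 0.706, 0.001, 0.001]
contact_force: [0.8, 0.3, 0.3]
opening: 0.686
finger_force: 0.0
pos [0.5949 0.232  0.2164] yaw 89.8 tilt [ 0.0032 -0.0003] q [-0.06  0.78 -0.75  1.5   0.58  1.09 -0.94]
shift [ 0.0031 -0.001   0.1794]
az -0.0035
A [313.99500999 207.18412667]
B [292.39184073 272.78337072]
rim [275.58596357 225.3829375 ]
120 ##########.......+++++.......+###+.......#############################
126 #########......+++...............+#+......+###########################
132 #######+.....++.....................#+......##########################
138 ######+....++.........................++.....#########################
144 ######....++...........................+#.....########################
150 #####....+...............................#.....#######################
156 ####....+.................................#.....######################
162 ###....+.....................
[... 3215 characters left out ...]
x 196.8 229.2 r 13.590698 [0.5654 0.2189]
cap px 205.69230769230768 257.38461538461536 r 13.181398 [0.4856 0.1945]
cap px 176.77777777777777 234.55555555555554 r 12.384499 [0.552  0.2753]
cap px 191.0 219.5 r 10.5907 [0.5934 0.2351]
cap px 182.66666666666666 244.33333333333334 r 9.993799 [0.524  0.2588]
cap px 214.44444444444446 262.44444444444446 r 9.390699 [0.4707 0.1702]
cap px 211.83333333333334 224.77777777777777 r 8.3938 [0.5767 0.1765]
cap px 171.33333333333334 225.66666666666666 r 7.3938 [0.5776 0.2906]
cap px 203.75 237.0 r 7.1969 [0.5429 0.1995]
cap px 225.5 259.0 r 6.5906997 [0.4794 0.1392]
cap px 190.75 253.5 r 6.3968997 [0.4977 0.2363]
cap px 179.0 210.7 r 6.3938 [0.6194 0.2688]
```

```bash
python3 -m jog '[[[0,0,0.05,0,0,0],[0,0,0.05,0,0,0],[0,0,0.05,0,0,0],[0,0,0.028,0,0,0],[0,0,0,0,0,0],[0,0,0,0,0,0]]]' 0.078
python3 -m jog '[[[0,0,0,0,0,0],[0,0,0,0,0,0],[0,0,0,0,0,0],[0,0,0,0,0,0],[0,0,0,0,0,0]]]' 0 12
python3 -c "
from h import *
go([.5547,-.0925,-.002],90);print(get_state()['opening']*.0881)"
```

```text
clock: 45.12
tool_pos: [0.5959, 0.2346, 0.04]
eef_rot: [0.708, 0.707, 0.003, 0.001]
contact_force: [0.2, 0.4, 0.1]
opening: 0.882
finger_force: 0.0
clock: 45.75
tool_pos: [0.5961, 0.2346, 0.0395]
eef_rot: [0.707, 0.707, 0.003, 0.001]
contact_force: [1.9, -0.7, 5.8]
opening: 0.538
finger_force: 12.0
pos [0.5961 0.2346 0.0395] yaw 89.9 tilt [0.0057 0.0018] q [-0.12  0.99 -0.62  1.62  0.77  0.78 -1.1 ]
shift [-0.3272 -0.0413  0.0407]
az -0.001
0.0474144198150352
```

```bash
python3 -m jog '[[[0,0,0,0,0,0],[0,0,-0.03,0,0,0],[0,0,-0.04,0,0,0],[0,0,-0.04,0,0,0],[-0.03,-0.004,0,0,0,0],[-0.05,-0.006,0,0,0,0],[-0.055,-0.007,0,0,0,0],[-0.055,-0.007,0,0,0,0],[-0.055,-0.007,0,0,0,0],[-0.05,-0.006,0,0,0,0],[-0.03,-0.003,0,0,0,0],[0,0,0,0,0,0]]]' 0 25
python3 -m jog '[[[0,0,0,0,0,0],[0,0,0,0,0,0]]]'
python3 -c "
from h import *
go([.5547,-.0925,-.0005],90);print(get_state()['opening']*.0881)"
```

```text
clock: 47.25
tool_pos: [0.5524, -0.0942, 0.147]
eef_rot: [0.709, 0.705, -0.0, 0.0]
contact_force: [0.7, 0.1, -0.5]
opening: 0.539
finger_force: 25.0
clock: 47.5
tool_pos: [0.5544, -0.0886, 0.1482]
eef_rot: [0.706, 0.708, 0.002, 0.0]
contact_force: [0.3, 0.3, -1.5]
opening: 0.543
finger_force: 25.0
pos [ 0.5544 -0.0886  0.1482] yaw 90.1 tilt [0.0032 0.0023] q [ 0.51  0.78 -0.75  1.81  0.7   0.84 -0.59]
shift [-4.200e-03 -1.000e-04  1.487e-01]
az 0.0023
0.04780442842782975
```

```bash
python3 -m jog '[[[-0.003,0,0.04,0,0,0],[0,0,0.05,0,0,0],[0,0,0.04,0,0,0],[0,0,0.016,0,0,0],[0,0,0,0,0,0],[0,0,0,0,0,0]]]'
python3 -m jog '[[[0,0,0.003,0,0,0],[0,0,0,0,0,0],[0,0,0,0,0,0]]]'
python3 -m jog '[[[0,0,0.001,0,0,0],[0,0,0,0,0,0]]]'
python3 -m jog '[[[0,0,0.001,0,0,0],[0,0,0,0,0,0]]]'
```

```text
clock: 48.25
tool_pos: [0.5561, -0.0931, 0.0036]
eef_rot: [0.707, 0.707, 0.003, 0.002]
contact_force: [-0.1, -0.1, -1.4]
opening: 0.535
finger_force: 25.0
clock: 48.62
tool_pos: [0.555, -0.0937, -0.0005]
eef_rot: [0.707, 0.707, 0.002, 0.001]
contact_force: [0.1, -0.9, -0.9]
opening: 0.536
finger_force: 25.0
clock: 48.88
tool_pos: [0.5551, -0.0938, -0.0008]
eef_rot: [0.707, 0.707, 0.002, 0.001]
contact_force: [-1.3, -0.3, 6.8]
opening: 0.533
finger_force: 25.0
clock: 49.12
tool_pos: [0.5551, -0.0938, -0.0009]
eef_rot: [0.707, 0.707, 0.001, 0.002]
contact_force: [-3.4, -1.5, 16.3]
opening: 0.541
finger_force: 25.0
```

```bash
python3 -m jog '[[[0,0,0,0,0,0],[0,0,0,0,0,0],[0,0,-0.05,0,0,0],[0,0,-0.06,0,0,0],[0,0,-0.06,0,0,0],[0,0,-0.05,0,0,0],[0,0,0,0,0,0]]]' 0.06
python3 jars.py; python3 -c "
from h import *
go([.577,.173,.0385],90)"
```

```text
clock: 50.0
tool_pos: [0.5567, -0.0932, 0.2209]
eef_rot: [0.707, 0.707, 0.004, 0.004]
contact_force: [0.7, -0.0, -0.4]
opening: 0.677
finger_force: 0.0
cap px 214.0 224.3846153846154 r 7.9907 [0.5776 0.1704]
pos [ 0.5549 -0.0938  0.2184] yaw 89.9 tilt [0.0063 0.0005] q [ 0.56  0.7  -0.82  1.73  0.6   0.98 -0.5 ]
shift [0.2668 0.0207 0.1802]
az -0.001
```

```bash
python3 -m jog '[[[0.03,0.003,0,0,0,0],[0.05,0.004,0,0,0,0],[0.055,0.004,0,0,0,0],[0.055,0.004,0,0,0,0],[0.05,0.004,0,0,0,0],[0.026,0.002,0,0,0,0],[0,0,0,0,0,0],[0,0,0,0,0,0]]]' 0.078
python3 -m jog '[[[0,0,0.05,0,0,0],[0,0,0.05,0,0,0],[0,0,0.05,0,0,0],[0,0,0.03,0,0,0],[0,0,0,0,0,0],[0,0,0,0,0,0]]]'
python3 -m jog '[[[0,0,0,0,0,0],[0,0,0,0,0,0],[0,0,0,0,0,0],[0,0,0,0,0,0],[0,0,0,0,0,0]]]' 0 12
python3 -c "
from h import *
go([.6247,-.0575,-.002],90);print(get_state()['opening']*.0881)"
```

```text
clock: 51.05
tool_pos: [0.5748, 0.1699, 0.216]
eef_rot: [0.708, 0.706, -0.0, 0.001]
contact_force: [-0.1, -0.7, 0.8]
opening: 0.887
finger_force: 0.0
clock: 51.8
tool_pos: [0.5767, 0.1717, 0.0386]
eef_rot: [0.708, 0.706, 0.002, 0.001]
contact_force: [0.1, -0.7, -0.3]
opening: 0.887
finger_force: 0.0
clock: 52.42
tool_pos: [0.5769, 0.1726, 0.0383]
eef_rot: [0.707, 0.707, 0.002, 0.001]
contact_force: [1.6, -0.7, 6.4]
opening: 0.543
finger_force: 12.0
pos [0.5769 0.1726 0.0383] yaw 89.9 tilt [0.0054 0.0015] q [-0.03  0.96 -0.61  1.75  0.81  0.7  -1.09]
shift [-0.2301  0.0478  0.0402]
az -0.0009
0.04785738928918091
```

```bash
python3 -m jog '[[[0,0,0,0,0,0],[0,0,-0.03,0,0,0],[0,0,-0.04,0,0,0],[0,0,-0.04,0,0,0],[-0.03,0.006,0,0,0,0],[-0.045,0.009,0,0,0,0],[-0.045,0.009,0,0,0,0],[-0.045,0.009,0,0,0,0],[-0.04,0.009,0,0,0,0],[-0.025,0.005,0,0,0,0],[0,0,0,0,0,0],[0,0,0,0,0,0]]]' 0 25
python3 -c "
from h import *
go([.6247,-.0575,-.0015],90);print(get_state()['opening']*.0881)"
```

```text
clock: 53.92
tool_pos: [0.6215, -0.0556, 0.1472]
eef_rot: [0.707, 0.708, 0.002, -0.0]
contact_force: [0.2, 1.1, -1.5]
opening: 0.541
finger_force: 25.0
pos [ 0.6215 -0.0556  0.1472] yaw 90.1 tilt [0.0021 0.0028] q [ 0.41  0.85 -0.75  1.61  0.68  0.95 -0.58]
shift [-0.0024  0.0028  0.1487]
az 0.0016
0.04770191552109626
```

```bash
python3 - <<'E'
from h import *
w=cam('wrist');g=cv2.cvtColor(w['frame'],cv2.COLOR_RGB2GRAY)
for n,p in dict(P1=(.6256,-.1295,.056),P3=(.555,-.0938,.056),P2=(.6247,-.0575,.004)).items(): print(n,proj(w,p))
for r in range(60,420,7): print(r,''.join('#' if v<60 else '+' if v<110 else '.' for v in g[r,120:480:5]))
E
```

```text
P1 [319.50981409 308.11368492]
P3 [230.81093029 267.27721988]
P2 [318.23072445 207.28241957]
60 ##############################################################+.........
67 ##############################################################..........
74 #############################################################...........
81 #############################################################...........
88 #############################################################...........
95 #############################################################+..........
102 ##############################################################..........
109 ###############################################################+........
116 #################################################################+..+..+
123 ########################################################################
130 ########################################################################
137 ########################################################################
144 ########################################################################
151 ########
[... 2290 characters left out ...]
++.##++
361 +++#####+##.+++++++++++++++++++++++++++++++++++++++++++++.+++++++.+.##++
368 ########+##.+++++++++++++++++++++++++++...........................+.#+++
375 ###########.+++++++++++++++++++++++++++..........................++.#+++
382 ###########.+++#######+++++++++++++++++++++++++++++#############+++.#+++
389 ############.+#######....+..+.+++################################+.#++++
396 #####################.............++####################################
403 ####################................++##############################++++
410 ####################...................+#########################+++++++
417 ##############++++++++++++++............+#########+++++++++++++++++#####
```

```bash
python3 -m jog '[[[-0.001,0.002,0.04,0,0,0],[0,0,0.05,0,0,0],[0,0,0.04,0,0,0],[0,0,0.015,0,0,0],[0,0,0,0,0,0],[0,0,0,0,0,0]]]'
python3 -m jog '[[[0,0,0.003,0,0,0],[0,0,0,0,0,0],[0,0,0,0,0,0]]]'
python3 -m jog '[[[0,0,0.001,0,0,0],[0,0,0,0,0,0]]]'
python3 -m jog '[[[0,0,0.001,0,0,0],[0,0,0,0,0,0]]]'
```

```text
clock: 54.72
tool_pos: [0.6262, -0.0578, 0.0042]
eef_rot: [0.707, 0.707, 0.003, 0.002]
contact_force: [0.3, -0.6, -0.2]
opening: 0.535
finger_force: 25.0
clock: 55.1
tool_pos: [0.6249, -0.0588, -0.0002]
eef_rot: [0.707, 0.707, 0.002, 0.001]
contact_force: [-0.1, -0.2, -0.8]
opening: 0.538
finger_force: 25.0
clock: 55.35
tool_pos: [0.6248, -0.0587, -0.0016]
eef_rot: [0.707, 0.707, 0.002, 0.001]
contact_force: [-0.6, -0.5, 0.0]
opening: 0.539
finger_force: 25.0
clock: 55.6
tool_pos: [0.6248, -0.0587, -0.0017]
eef_rot: [0.707, 0.707, 0.001, 0.001]
contact_force: [-2.1, -1.9, 5.9]
opening: 0.538
finger_force: 25.0
```

```bash
python3 -m jog '[[[0,0,0,0,0,0],[0,0,0,0,0,0],[0,0,-0.05,0,0,0],[0,0,-0.06,0,0,0],[0,0,-0.06,0,0,0],[0,0,-0.055,0,0,0],[-0.0503,-0.0144,0,0,0,0],[-0.0503,-0.0144,0,0,0,0],[-0.0503,-0.0144,0,0,0,0],[-0.0503,-0.0144,0,0,0,0],[-0.0503,-0.0144,0,0,0,0],[-0.0503,-0.0144,0,0,0,0]]]' 0.06
python3 -m jog '[[[0,0,0,0,0,-0.145],[0,0,0,0,0,-0.145],[0,0,0,0,0,-0.145],[0,0,0,0,0,-0.145],[0,0,0,0,0,-0.145],[0,0,0,0,0,-0.145],[0,0,0,0,0,-0.145],[0,0,0,0,0,-0.145],[0,0,0,0,0,-0.145],[0,0,0,0,0,-0.145],[0,0,0,0,0,-0.145],[0,0,0,0,0,-0.145]]]'
python3 -m jog '[[[0,0,0,0,0,0],[0,0,0,0,0,0],[0,0,0,0,0,0]]]'
python3 - <<'E'
from h import *
go([.5383,-.361,.0825],189.6)
t=cam('top');g=cv2.cvtColor(t['frame'],cv2.COLOR_RGB2GRAY)
for p in((.6256,-.1295,.056),(.555,-.0938,.056),(.6248,-.0587,.056)): print(proj(t,p))
for r in range(182,264,2): print(r,''.join('#' if v<60 else '+' if v<110 else '.' for v in g[r,266:356:2]))
w=cam('wrist');g=cv2.cvtColor(w['frame'],cv2.COLOR_RGB2GRAY);print(proj(w,[.5383,-.361,.142]))
for r in range(150,330,6): print(r,''.join('#' if v<50 else '+' if v<90 else '.' for v in g[r,230:410:4]))
E
```

```text
clock: 57.1
tool_pos: [0.5368, -0.3622, 0.2217]
eef_rot: [0.707, 0.707, 0.002, 0.001]
contact_force: [0.2, -0.4, -0.3]
opening: 0.685
finger_force: 0.0
clock: 58.6
tool_pos: [0.5373, -0.3607, 0.2215]
eef_rot: [-0.087, 0.996, 0.0, 0.001]
contact_force: [-0.1, 0.1, -0.2]
opening: 0.678
finger_force: 0.0
clock: 58.98
tool_pos: [0.5375, -0.3606, 0.2219]
eef_rot: [-0.084, 0.997, 0.0, 0.002]
contact_force: [0.4, 0.0, -0.1]
opening: 0.678
finger_force: 0.0
pos [ 0.5375 -0.3606  0.2219] yaw -170.4 tilt [0.0032 0.0008] q [ 1.06  0.95 -1.22  1.45  0.9   1.35  1.54]
shift [-0.0003 -0.0005  0.1394]
az -0.0003
[320.28576317 206.51524344]
[308.6562305  231.07099336]
[295.91816598 207.52430602]
182 #############################################
184 #############################################
186 #############################################
188 #############################################
190 #####################++.............#########
192 ######..................+++#+++++...#########
194 ######+#+++++.......................#########
196 ######..............................#########
198 ######.
[... 2466 characters left out ...]

246 .............................................
252 ............................................#
258 ...........................................##
264 #...................++....................###
270 ##+.................+++..................####
276 ####................+++................+#####
282 ######.............+++.+.............++######
288 ########...........+++++...........++++######
294 ##########+........++++..........++++++######
300 ##############+....++++......+++++++++++#####
306 ####################++++++++++++++++++++#####
312 ####################+++#+++++++++++++++++####
318 ####################+++####++++++++++++++####
324 ####################+++####+++++++++++++++###
```

All three caps are within the tray and matching their predicted pixels. Fetching the lid.

```bash
python3 -m jog '[[[0,0,0.05,0,0,0],[0,0,0.05,0,0,0],[0,0,0.037,0,0,0],[0,0,0,0,0,0],[0,0,0,0,0,0]]]'
python3 -m jog '[[[0,0,0,0,0,0],[0,0,0,0,0,0],[0,0,0,0,0,0],[0,0,0,0,0,0]]]' 0 40
python3 -m jog '[[[0,0,-0.01,0,0,0],[0,0,-0.03,0,0,0],[0,0,-0.04,0,0,0],[0,0,-0.04,0,0,0],[0,0,-0.035,0,0,0],[0,0,0,0,0,0]]]'
python3 -c "
from h import *
go([.558,.209,.235],None)"
```

```text
clock: 59.7
tool_pos: [0.5392, -0.3603, 0.0866]
eef_rot: [-0.084, 0.996, 0.0, 0.003]
contact_force: [0.8, -0.4, 0.1]
opening: 0.68
finger_force: 0.0
clock: 60.2
tool_pos: [0.5384, -0.3608, 0.0858]
eef_rot: [-0.084, 0.996, -0.0, 0.002]
contact_force: [-1.4, -0.3, 5.6]
opening: 0.398
finger_force: 40.0
clock: 60.95
tool_pos: [0.5385, -0.3603, 0.2417]
eef_rot: [-0.084, 0.996, -0.0, 0.003]
contact_force: [1.0, 0.2, -7.3]
opening: 0.399
finger_force: 40.0
pos [ 0.5385 -0.3603  0.2417] yaw -170.3 tilt [0.0066 0.0001] q [ 1.06  0.93 -1.23  1.43  0.88  1.38  1.55]
shift [-0.1149  0.5579  0.0068]
```

```bash
python3 -m jog '[[[-0.004,0.02,0,0,0,0],[-0.008,0.04,0,0,0,0],[-0.011,0.055,0,0,0,0],[-0.011,0.055,0,0,0,0],[-0.011,0.055,0,0,0,0],[-0.011,0.055,0,0,0,0],[-0.012,0.055,0,0,0,0],[-0.012,0.055,0,0,0,0],[-0.011,0.055,0,0,0,0],[-0.011,0.053,0,0,0,0],[-0.008,0.04,0,0,0,0],[-0.004,0.02,0,0,0,0]]]'
python3 -m jog '[[[0,0,0,0,0,0],[0,0,0,0,0,0],[0,0,0,0,0,0],[0,0,0,0,0,0]]]'
python3 -c "
from h import *
go([.5577,.2085,.1218],None)"
```

```text
clock: 62.45
tool_pos: [0.5542, 0.2109, 0.238]
eef_rot: [-0.086, 0.996, 0.0, -0.0]
contact_force: [-0.3, 0.3, -7.7]
opening: 0.399
finger_force: 40.0
clock: 62.95
tool_pos: [0.5564, 0.2074, 0.2403]
eef_rot: [-0.083, 0.997, 0.0, 0.002]
contact_force: [0.2, 0.1, -7.5]
opening: 0.394
finger_force: 40.0
pos [0.5564 0.2074 0.2403] yaw -170.4 tilt [0.003  0.0004] q [ 0.14  0.83 -1.15  1.6   0.8   1.24  0.58]
shift [-0.0011  0.0009  0.1185]
```

```bash
python3 -m jog '[[[-0.001,0.001,0.03,0,0,0],[0,0,0.035,0,0,0],[0,0,0.03,0,0,0],[0,0,0.012,0,0,0],[0,0,0,0,0,0],[0,0,0,0,0,0]]]'
python3 -m jog '[[[0,0,0.004,0,0,0],[0,0,0.003,0,0,0],[0,0,0,0,0,0],[0,0,0,0,0,0]]]'
python3 -m jog '[[[0,0,0.002,0,0,0],[0,0,0,0,0,0],[0,0,0,0,0,0]]]'
```

```text
clock: 63.7
tool_pos: [0.5581, 0.2107, 0.135]
eef_rot: [-0.084, 0.996, 0.001, 0.003]
contact_force: [0.4, 1.2, -6.8]
opening: 0.399
finger_force: 40.0
clock: 64.2
tool_pos: [0.5574, 0.2099, 0.1266]
eef_rot: [-0.084, 0.996, 0.0, 0.002]
contact_force: [0.7, 0.5, -6.7]
opening: 0.399
finger_force: 40.0
clock: 64.58
tool_pos: [0.5573, 0.2099, 0.1245]
eef_rot: [-0.084, 0.996, 0.0, 0.002]
contact_force: [-0.1, 0.5, -7.2]
opening: 0.399
finger_force: 40.0
```

```bash
python3 -m jog '[[[0,0,0.002,0,0,0],[0,0,0,0,0,0],[0,0,0,0,0,0]]]'
python3 -m jog '[[[0,0,0.001,0,0,0],[0,0,0,0,0,0],[0,0,0,0,0,0]]]'
python3 -m jog '[[[0,0,0.001,0,0,0],[0,0,0,0,0,0],[0,0,0,0,0,0]]]'
```

```text
clock: 64.95
tool_pos: [0.5574, 0.2098, 0.1225]
eef_rot: [-0.084, 0.996, 0.0, 0.002]
contact_force: [0.1, 0.1, -7.0]
opening: 0.398
finger_force: 40.0
clock: 65.32
tool_pos: [0.5573, 0.2101, 0.1218]
eef_rot: [-0.084, 0.996, 0.0, 0.002]
contact_force: [-1.3, 0.0, -2.4]
opening: 0.398
finger_force: 40.0
clock: 65.7
tool_pos: [0.5574, 0.2101, 0.1218]
eef_rot: [-0.084, 0.996, 0.0, 0.002]
contact_force: [-3.5, -2.2, 5.4]
opening: 0.4
finger_force: 40.0
```

```bash
python3 -m jog '[[[0,0,0,0,0,0],[0,0,0,0,0,0],[0,0,-0.03,0,0,0],[0,0,-0.04,0,0,0],[0,0,-0.03,0,0,0],[-0.03,-0.001,0,0,0,0],[-0.029,0,0,0,0,0],[0,0,0,0,0,0],[0,0,0,0,0,0]]]' 0.05
python3 - <<'E'
from h import *
go([.6168,.2187,.121],189.6)
w=cam('wrist');g=cv2.cvtColor(w['frame'],cv2.COLOR_RGB2GRAY);print(proj(w,[.6168,.2187,.178]))
for r in range(150,330,6): print(r,''.join('#' if v<50 else '+' if v<90 else '.' for v in g[r,230:410:4]))
E
```

```text
clock: 66.82
tool_pos: [0.6144, 0.219, 0.2206]
eef_rot: [-0.085, 0.996, 0.0, 0.001]
contact_force: [0.4, 0.4, -0.5]
opening: 0.565
finger_force: 0.0
pos [0.6144 0.219  0.2206] yaw -170.3 tilt [0.0024 0.0012] q [ 0.09  0.92 -1.11  1.44  0.83  1.3   0.66]
shift [-0.0021 -0.0008  0.0996]
az 0.0022
[315.43183064 247.19649283]
150 ...............##############................
156 ...............##############................
162 ...............##############................
168 ................############.................
174 .................##########..................
180 ....................+##+.....................
186 .............................................
192 .............................................
198 .............................................
204 ....................+++......................
210 ...................+++++.....................
216 ...................+++++.....................
222 ...................+++++.....................
228 ...................+++++.....................
234 ...................+.+++...................##
240 #+.................++..+.................####
246 ###................+.+++...............######
252 ######.............++..+............+########
258 #########+.........+++++.........+###########
264 ##############+....++++.....+++++++##########
270 ################++++++++++++++++++###########
276 #################+#++++++++++++++++########++
282 ####################++++++++++++++++########.
288 ####################+++++++++++++++##########
294 #########################+++++++++++#########
300 ############################+++++############
306 ##############################++++###########
312 #############################################
318 #############################################
324 #############################################
```

```bash
python3 -m jog '[[[-0.001,0,0.04,0,0,0],[0,0,0.03,0,0,0],[0,0,0.029,0,0,0],[0,0,0,0,0,0],[0,0,0,0,0,0]]]' 0.04
python3 -m jog '[[[0,0,0,0,0,0],[0,0,0,0,0,0],[0,0,0,0,0,0],[0,0,0,0,0,0]]]' 0 15
python3 -m jog '[[[0,0,0,0,0,0.155],[0,0,0,0,0,0.155],[0,0,0,0,0,0.155],[0,0,0,0,0,0.155],[0,0,0,0,0,0.155],[0,0,0,0,0,0.155],[0,0,0,0,0,0.155],[0,0,0,0,0,0.155],[0,0,0,0,0,0.155],[0,0,0,0,0,0.155],[0,0,0,0,0,0],[0,0,0,0,0,0]]]'
python3 -c "
from h import *
go([.6182,.2186,.119],100)"
```

```text
clock: 67.5
tool_pos: [0.6168, 0.2197, 0.1231]
eef_rot: [-0.084, 0.996, 0.001, 0.002]
contact_force: [0.3, -0.2, 0.8]
opening: 0.453
finger_force: 0.0
clock: 68.0
tool_pos: [0.617, 0.219, 0.1222]
eef_rot: [-0.084, 0.996, 0.0, 0.002]
contact_force: [-0.5, -1.4, 4.1]
opening: 0.147
finger_force: 15.0
clock: 69.5
tool_pos: [0.618, 0.2201, 0.1223]
eef_rot: [0.636, 0.772, 0.003, 0.001]
contact_force: [4.3, 2.2, 0.2]
opening: 0.147
finger_force: 15.0
pos [0.618  0.2201 0.1223] yaw 101.0 tilt [0.0059 0.0033] q [-0.05  0.91 -0.71  1.53  0.69  0.95 -0.79]
shift [-0.0015 -0.0001  0.0033]
az 0.0176
```

Release to 36 mm, clear of the knob, rise, back off, and check lid, tap, toggle and jars.

```bash
python3 -m jog '[[[0,0,0,0,0,0],[0,0,0,0,0,0],[0,0,-0.03,0,0,0],[0,0,-0.04,0,0,0],[0,0,-0.04,0,0,0],[0,0,0,0,0,0],[0,0,0,0,0,0]]]' 0.036
python3 - <<'E'
from h import *
w=cam('wrist');g=cv2.cvtColor(w['frame'],cv2.COLOR_RGB2GRAY)
print(proj(w,[.617,.2187,.178]),proj(w,[.5577,.2098,.178]))
for r in range(180,300,5): print(r,''.join('#' if v<50 else '+' if v<90 else '.' for v in g[r,184:440:4]))
E
python3 -m jog '[[[-0.05,-0.01,0,0,0,0],[-0.055,-0.01,0,0,0,0],[-0.055,-0.01,0,0,0,0],[-0.055,-0.01,0,0,0,0],[-0.055,-0.01,0,0,0,0],[-0.055,-0.01,0,0,0,0],[-0.055,-0.01,0,0,0,0],[-0.055,-0.01,0,0,0,0],[-0.05,-0.01,0,0,0,0],[0,0,0,0,0,0],[0,0,0,0,0,0]]]'
python3 - <<'E'
from h import *
t=cam('top');f=t['frame'];g=cv2.cvtColor(f,cv2.COLOR_RGB2GRAY)
print(proj(t,[.5577,.2098,.178]),proj(t,[.617,.2187,.178]),proj(t,[.5733,.3948,.1225]))
k,l,st,ce=cv2.connectedComponentsWithStats(((g<60)&(cv2.circle(np.zeros_like(g),(204,233),38,1,-1)>0)).astype(np.uint8))
for i in range(1,k):
    if st[i,4]>25: print(st[i],ce[i])
for r in range(215,265,2): print(r,''.join('#' if v<60 else '+' if v<110 else '-' if v<150 else '.' for v in g[r,112:165]))
for r in range(196,244,3): print(r,''.join('#' if v<60 else '+' if v<110 else '.' for v in g[r,266:356:2]))
E
```

```text
clock: 70.38
tool_pos: [0.6157, 0.2179, 0.2306]
eef_rot: [0.637, 0.771, 0.0, 0.001]
contact_force: [-0.6, 1.0, -0.7]
opening: 0.411
finger_force: 0.0
[317.53411693 235.64921202] [226.4979521  231.95390498]
180 .................................................+##############
185 ..................................................##############
190 ..................................................##############
195 .................................++...............##############
200 ................................+###..............##############
205 ..........+####+................++++..............##############
210 .........#######+...............+++#.............###############
215 .......##########+..............++++.............###############
220 ......###########++............++++++............###############
225 ......#############............++++++............###############
230 ......############+............++++++...........################
235 ......############..............+++++...........################
240 ......############..............++++...........+##############
[... 2648 characters left out ...]

202 ######......++++#+......+#+++++.....+########
205 ######.....#+++++++.....#++++++.....+########
208 ######.....#++++++#.....++++++++.....########
211 ######.....+++++++#.....#+++++#......########
214 ######......##++##.......#####.......########
217 ######........+++....................########
220 ######...............................########
223 ######...............................########
226 ######.............#+++#+............########
229 ######............#+++++#............########
232 ######............#+#++++#...........########
235 #######...........#+++++#............########
238 #######............##+##+............########
241 #######..............................+#######
```

Everything checks out: bar across the line (closed), knob on its seat pixel, toggle ball at the OFF position and three jars in the tray.

```bash
python3 -c "
from plant import *
print(finish_job())"
```

```text
the job is handed in; nothing more can be done
None
```

I handed the job in at about 72 s without being told the verdict. By my last camera checks the pump is off, all three jars stand in the tray, the lid is seated and the tap is closed, but I viewed 15 pictures, one over the limit of 14.

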